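Change over the film coater

ROBOT

A 6-joint arm with a two-finger parallel gripper is mounted at the origin on the work surface. World frame = base frame: x ahead of the robot, y to its left, z up, the work surface at z = 0. Lengths are in m, angles in degrees, forces in N, time in s.
With the tool pointing down it reaches from about 0.3 to 0.75 m from the base axis. Payload 8.5 kg.
Tool frame: the origin (TCP) lies at the very end of the fingers, on their centre line; the grasp point (between the pads) lies 19 mm behind it (env.grip_point_offset is the distance from the TCP to the grasp point, in m); z points along the fingers, y is the direction in which the jaws open and shut (so a half turn about z gives the same grasp; the last joint's range is limited). The gripper opens to 85 mm and grips with 20 to 120 N. Pads are 22 mm wide; open, the fingers measure 114 mm over their backs; the gripper's body (76 mm by 85 mm) begins 54 mm behind the grasp point. The pads swing forward as they close: fully open they stand 13 mm farther back than shut.
Start: joints at [-88.482, 21.807, 74.336, -0, 83.858, -12.336], TCP at [0.132, -0.534, 0.231] pointing down, gripper open.
Joint ranges: [-178.18, 178.18], [-50.72, 133.34], [12.68, 142.11], [-81.47, 261.47], [9.98, 163.14], [-165.26, 165.26]. Speed limits (degrees/s): [136.94, 136.94, 180, 180, 180, 180].

INTERFACE

Orientations are given as a 3x3 rotation matrix whose columns are the frame's x, y, z axes.
In Python, from rig import env gives the robot as it stands.
- The arm moves only by the tool move_arm, never from a script. Its argument "moves" is a list of rows, each a list of 4 numbers: the shift along the tool's x, y, z in mm, then the turn about the tool's z in rad. In form: [[tx, ty, tz, spin], ...]. A call has 1 to 20 rows; each row is the pose to reach, as a shift and turn from the pose commanded when the call began, along the tool's axes at that moment; what a row does not reach only later rows make up. A row lasts 1/10 s, in which the tool goes at most 50 mm and 8.59 degrees, less where a joint would pass 70% of its speed; a pose out of reach is approached as far as the arm can. A call with a gripper value outside its range is refused whole. "grip" is the closure, from 0 (fully open) to 1 (shut), set as the call begins (left out, the last holds). The fingers move at their own pace and stop on an object; "grip_force" is the grip in N (left out, the last holds). Time passes only in rows, so rows that repeat a pose let the fingers close. It gives the time, the measured TCP pose, the force and the opening at its end, in the units of the state.
- env.observe(): the state, without advancing time (a new reading comes with each control period).
- env.get_image(name): name is "scene" or "top" or "wrist"; returns the picture (384x512x3 uint8, red, green, blue); there is no depth.
- env.get_calibration(name): a dict with "fovy" (degrees; the focal length in pixels is half the picture's height over the tangent of half this angle, whatever the lens; pixels are square), "cx", "cy" (the principal point, pixels), "k1" (the pictures are not rectified: a ray, as slopes to the right and down, at radius r is drawn at 1 + k1 r^2 times it, then the intrinsics apply), "extrinsics" (4x4, takes a point from world to camera coordinates); the wrist camera has in their place "tool_from_camera" (4x4, takes a point from camera to tool coordinates, whose origin is the TCP and whose axes are the flange's). Camera axes: x right, y up, looking along -z (the intrinsics and any distortion apply to the point x, -y, -z); pixel columns grow to the right and rows downward; lengths in m; the calibration is good to about 2 mm. A picture is of the moment at which its call begins: read the wrist's pose just before it. get_calibration takes no time and is no camera call.
- env.close_job(): hands the job in, once; it reports no verdict.
Trained networks look in the newest picture that a camera, given by its name, has taken for a name from the list of things; names that differ only in an ending like _2 or _b are one class to them, and where a whole thing is asked for, a point or a joint stands for the part that bears it (a point fixed in the world has none). Each returns a list of dicts, best first, with "conf" (0 to 1); they miss things now and then, are a little off and sometimes report something else, mostly with a low value. They report only what shows in the picture. A call takes as long as a camera call. They do not tell look-alikes from the thing itself.
- env.silhouettes(camera, name): "region" (384x512 bool, what is visible of it) and "point" ([row, column] in pixels, amid what is visible of it).
- env.tip_of(camera, name): "point" ([row, column] in pixels: a listed point, or the origin of a listed thing).
The state is a dict: "time_s": time; "q": joint angles; "qvel": joint speeds; "joint_efforts": joint torques, N m; "position": TCP position; "tool_rot": TCP orientation; "ft_force": force on the tool from outside, world axes, zero at the start; "wrist_torque": the same for the moment, N m; "grip_width": finger opening in m.
Only numpy, scipy, OpenCV 4.12 (cv2) and the standard library are available. Lean on these libraries where they do the work, as an engineer would, in place of code of your own. Each camera call takes 0.05 s, during which the arm holds its last target.

TASK

Change over the film coater: swing the red keeper bar open and move every finished plate (black film on top) from the bed into the white drying tray, lying flat side by side with the film up, then load every bare blank plate from the blue mat flat into a pocket of the bed, and only then swing the keeper bar shut over them until it clicks. Also nudge the stiff stroke stop along its rail until its white pointer stands over the red index clip, never pushing it past the clip; leave the jars and tools around alone.

Things in the scene. Friction and masses are not known exactly. Their poses are not given: they have to be found in the camera images.
- coater: blue film coater fixed to the bench, 440 x 260 mm, deck 50 mm high; origin at the centre of its underside on the bench; its x axis is the draw direction, from the front (near the robot) to the clamp end; y to its left, z up. Glass bed, top 55 mm above the bench, holds three plate pockets side by side. At its clamp end (x +165 to +195 mm) a doctor-blade bridge with red- and green-capped micrometers is parked, 126 mm high in all; leave it.
- pocket0 (a point): plate pocket 0 on the bed: centre of the pocket, on the glass (55 mm above the bench); coater axes. At x 0, y -76 mm of the coater. 107 long (x) x 43 wide (y), outlined by white locators 4 mm high: a strip across each end, and corner blocks only where |x| > 37 mm, so that the middle of the long sides is open for fingers (about 26 mm between plates in neighbouring pockets).
- pocket1 (a point): plate pocket 1 on the bed: centre of the pocket, on the glass (55 mm above the bench); coater axes. At x 0, y -14 mm of the coater. 107 long (x) x 43 wide (y), outlined by white locators 4 mm high: a strip across each end, and corner blocks only where |x| > 37 mm, so that the middle of the long sides is open for fingers (about 26 mm between plates in neighbouring pockets).
- pocket2 (a point): plate pocket 2 on the bed: centre of the pocket, on the glass (55 mm above the bench); coater axes. At x 0, y 48 mm of the coater. 107 long (x) x 43 wide (y), outlined by white locators 4 mm high: a strip across each end, and corner blocks only where |x| > 37 mm, so that the middle of the long sides is open for fingers (about 26 mm between plates in neighbouring pockets).
- keeper (a joint): angle of the keeper, a hinged bail: 0 = shut flat over the far ends of the plates, clicked into its detent (so at the start); grows as it swings up and over towards the clamp end (1.57 = straight up, 2.25 = laid right back against its stop). Stiff hinge, stays where it is left; 1 to 4 N at the bar moves it. A spring detent resists between 0.36 and 0.02 rad; some 3 to 5 N straight down on the bar takes it through, and some 6 to 8 N upwards lifts it out again.
- keeper_bar (a point): centre of the keeper's red cross bar (11 mm dia, 190 mm long, along coater y), which swings at 50 mm radius about keeper_hinge on two thin flat arms at its ends. Shut, the bar lies 70 mm above the bench at coater x +38 mm, 1.5 mm clear above the plates, with nothing taller than the plates within 35 mm in front of or behind it between its arms: it can be pinched from above, or hooked from below between two plates.
- keeper_hinge (a point): middle of the keeper's hinge axis (along coater y), coater x +88 mm, y -14 mm, 70 mm above the bench; fixed. The deck around it is 55 mm high; open, there are 40 mm or more free behind the bar, up to the parked bridge.
- stop (a joint): travel of the stroke stop along its rail, m: 0 = front end of the rail (coater x -130 mm), grows towards the clamp end, to 0.19. Stiff friction slide: it needs 7 N, plus some 40 N per m/s, and stays where it is left.
- stop_pointer (a point): tip of the stroke stop's white pointer (2.5 mm wide, on top of the block). The stop is a black block on the steel rail along the coater's left edge: 24 long (coater x) x 36 wide x 26 high, from 59 to 85 mm above the bench, a small screw head on top. The pointer lies at the middle of the block's length; the block's middle is 30 mm to the right (coater -y) of the tip. Given point is at mid-height of the block, 72 mm above the bench. The rail's top is 58 mm above the bench.
- mark_mid (a point): middle of the top of the red index clip on the coater's left edge, beside the scale: 8 mm wide along coater x, so its edges are 4 mm either side of this point. Its place on the scale differs from start to start; it does not move.
- mat: blue bench mat, 320 x 130 x 3 mm, fixed; origin at the centre of its underside; long along its x. The blank plates lie on it crosswise.
- tray_in (a point): centre of the inner floor (4 mm above the bench) of the white drying tray, fixed; 270 (its x) x 150 (its y) x 15 mm high, walls 4 mm, inside 262 x 142 mm. It takes three plates side by side, lying along its y.
- blank0_mid (a point): blank plate: bare aluminium, 100 (its x) x 36 (its y) x 8 mm, about 80 g; point at its centre, half-way up. May be absent.
- blank1_mid (a point): blank plate: bare aluminium, 100 (its x) x 36 (its y) x 8 mm, about 80 g; point at its centre, half-way up. May be absent.
- blank2_mid (a point): blank plate: bare aluminium, 100 (its x) x 36 (its y) x 8 mm, about 80 g; point at its centre, half-way up. May be absent.
- coated0_mid (a point): finished plate: the same 100 x 36 x 8 mm aluminium plate with a black film on its upper face; point at its centre, half-way up. Starts in one of the pockets. May be absent.
- coated1_mid (a point): finished plate: the same 100 x 36 x 8 mm aluminium plate with a black film on its upper face; point at its centre, half-way up. Starts in one of the pockets. May be absent.
- coated2_mid (a point): finished plate: the same 100 x 36 x 8 mm aluminium plate with a black film on its upper face; point at its centre, half-way up. Starts in one of the pockets. May be absent.
- deck_jar: bystander, leave alone: amber jar with black lid, 42 dia x 42 high, standing on the near part of the coater's glass (mm); origin at the centre of its underside.
- mat_jar: bystander, leave alone: white plastic jar, 42 dia x 42 high, standing at the far end of the mat (mm); origin at the centre of its underside.
- side_jar: bystander, leave alone: white plastic jar, 48 dia x 55 high, on the bench (mm); origin at the centre of its underside.
- spatula: bystander, leave alone: steel spatula, 170 long, lying on the bench (mm); origin at the middle of its length, on its underside.
- tape: bystander, leave alone: roll of yellow tape, 90 dia x 22 high, lying flat on the bench (mm); origin at the centre of its underside.
- applicator: bystander, leave alone: steel hand applicator bar, 30 x 90 x 34 high, lying across the near part of the coater's glass (mm); origin at the centre of its underside.
Not all that is in view belongs to the job. Leave any pink or turquoise look-alike of the part that bears coated1_mid alone. What is shaped like the part that bears blank0_mid but purple is not meant.

How it is judged (in metres and radians):
On the way, in this order (a step that is already met when the one before it is completed fails the run):
1. the finished plates are all in the drying tray, and the keeper is still open (x of coated0_mid in the frame of tray_in between -0.12 and 0.12 m and y of coated0_mid in the frame of tray_in between -0.06 and 0.06 m and z of coated0_mid in the frame of tray_in between 0 and 0.008 m and x of coated1_mid in the frame of tray_in between -0.12 and 0.12 m and y of coated1_mid in the frame of tray_in between -0.06 and 0.06 m and z of coated1_mid in the frame of tray_in between 0 and 0.008 m and x of coated2_mid in the frame of tray_in between -0.12 and 0.12 m and y of coated2_mid in the frame of tray_in between -0.06 and 0.06 m and z of coated2_mid in the frame of tray_in between 0 and 0.008 m and value of joint keeper above 0.6 rad), for 0.2 s.
2. every blank lies flat in a pocket, and the keeper is still open (((x of blank0_mid in the frame of pocket0 between -0.007 and 0.007 m and y of blank0_mid in the frame of pocket0 between -0.007 and 0.007 m and z of blank0_mid in the frame of pocket0 between 0.001 and 0.0075 m and angle between the x axis of blank0_mid and the x axis of pocket0, either way round below 0.2 rad) or (x of blank0_mid in the frame of pocket1 between -0.007 and 0.007 m and y of blank0_mid in the frame of pocket1 between -0.007 and 0.007 m and z of blank0_mid in the frame of pocket1 between 0.001 and 0.0075 m and angle between the x axis of blank0_mid and the x axis of pocket1, either way round below 0.2 rad) or (x of blank0_mid in the frame of pocket2 between -0.007 and 0.007 m and y of blank0_mid in the frame of pocket2 between -0.007 and 0.007 m and z of blank0_mid in the frame of pocket2 between 0.001 and 0.0075 m and angle between the x axis of blank0_mid and the x axis of pocket2, either way round below 0.2 rad)) and ((x of blank1_mid in the frame of pocket0 between -0.007 and 0.007 m and y of blank1_mid in the frame of pocket0 between -0.007 and 0.007 m and z of blank1_mid in the frame of pocket0 between 0.001 and 0.0075 m and angle between the x axis of blank1_mid and the x axis of pocket0, either way round below 0.2 rad) or (x of blank1_mid in the frame of pocket1 between -0.007 and 0.007 m and y of blank1_mid in the frame of pocket1 between -0.007 and 0.007 m and z of blank1_mid in the frame of pocket1 between 0.001 and 0.0075 m and angle between the x axis of blank1_mid and the x axis of pocket1, either way round below 0.2 rad) or (x of blank1_mid in the frame of pocket2 between -0.007 and 0.007 m and y of blank1_mid in the frame of pocket2 between -0.007 and 0.007 m and z of blank1_mid in the frame of pocket2 between 0.001 and 0.0075 m and angle between the x axis of blank1_mid and the x axis of pocket2, either way round below 0.2 rad)) and ((x of blank2_mid in the frame of pocket0 between -0.007 and 0.007 m and y of blank2_mid in the frame of pocket0 between -0.007 and 0.007 m and z of blank2_mid in the frame of pocket0 between 0.001 and 0.0075 m and angle between the x axis of blank2_mid and the x axis of pocket0, either way round below 0.2 rad) or (x of blank2_mid in the frame of pocket1 between -0.007 and 0.007 m and y of blank2_mid in the frame of pocket1 between -0.007 and 0.007 m and z of blank2_mid in the frame of pocket1 between 0.001 and 0.0075 m and angle between the x axis of blank2_mid and the x axis of pocket1, either way round below 0.2 rad) or (x of blank2_mid in the frame of pocket2 between -0.007 and 0.007 m and y of blank2_mid in the frame of pocket2 between -0.007 and 0.007 m and z of blank2_mid in the frame of pocket2 between 0.001 and 0.0075 m and angle between the x axis of blank2_mid and the x axis of pocket2, either way round below 0.2 rad)) and value of joint keeper above 0.6 rad), for 0.2 s.
3. the keeper is shut in its detent over the loaded blanks (((x of blank0_mid in the frame of pocket0 between -0.007 and 0.007 m and y of blank0_mid in the frame of pocket0 between -0.007 and 0.007 m and z of blank0_mid in the frame of pocket0 between 0.001 and 0.0075 m and angle between the x axis of blank0_mid and the x axis of pocket0, either way round below 0.2 rad) or (x of blank0_mid in the frame of pocket1 between -0.007 and 0.007 m and y of blank0_mid in the frame of pocket1 between -0.007 and 0.007 m and z of blank0_mid in the frame of pocket1 between 0.001 and 0.0075 m and angle between the x axis of blank0_mid and the x axis of pocket1, either way round below 0.2 rad) or (x of blank0_mid in the frame of pocket2 between -0.007 and 0.007 m and y of blank0_mid in the frame of pocket2 between -0.007 and 0.007 m and z of blank0_mid in the frame of pocket2 between 0.001 and 0.0075 m and angle between the x axis of blank0_mid and the x axis of pocket2, either way round below 0.2 rad)) and ((x of blank1_mid in the frame of pocket0 between -0.007 and 0.007 m and y of blank1_mid in the frame of pocket0 between -0.007 and 0.007 m and z of blank1_mid in the frame of pocket0 between 0.001 and 0.0075 m and angle between the x axis of blank1_mid and the x axis of pocket0, either way round below 0.2 rad) or (x of blank1_mid in the frame of pocket1 between -0.007 and 0.007 m and y of blank1_mid in the frame of pocket1 between -0.007 and 0.007 m and z of blank1_mid in the frame of pocket1 between 0.001 and 0.0075 m and angle between the x axis of blank1_mid and the x axis of pocket1, either way round below 0.2 rad) or (x of blank1_mid in the frame of pocket2 between -0.007 and 0.007 m and y of blank1_mid in the frame of pocket2 between -0.007 and 0.007 m and z of blank1_mid in the frame of pocket2 between 0.001 and 0.0075 m and angle between the x axis of blank1_mid and the x axis of pocket2, either way round below 0.2 rad)) and ((x of blank2_mid in the frame of pocket0 between -0.007 and 0.007 m and y of blank2_mid in the frame of pocket0 between -0.007 and 0.007 m and z of blank2_mid in the frame of pocket0 between 0.001 and 0.0075 m and angle between the x axis of blank2_mid and the x axis of pocket0, either way round below 0.2 rad) or (x of blank2_mid in the frame of pocket1 between -0.007 and 0.007 m and y of blank2_mid in the frame of pocket1 between -0.007 and 0.007 m and z of blank2_mid in the frame of pocket1 between 0.001 and 0.0075 m and angle between the x axis of blank2_mid and the x axis of pocket1, either way round below 0.2 rad) or (x of blank2_mid in the frame of pocket2 between -0.007 and 0.007 m and y of blank2_mid in the frame of pocket2 between -0.007 and 0.007 m and z of blank2_mid in the frame of pocket2 between 0.001 and 0.0075 m and angle between the x axis of blank2_mid and the x axis of pocket2, either way round below 0.2 rad)) and value of joint keeper below 0.06 rad), for 0.2 s.
At the end, for the whole second after the job is handed in: Finished plates flat on the tray floor, film up; every blank flat in a bed pocket (within 7 mm of its centre); keeper in its detent (under 0.06 rad); stop pointer within 4 mm of the middle of the red clip (all of step 3 and x of coated0_mid in the frame of tray_in between -0.12 and 0.12 m and y of coated0_mid in the frame of tray_in between -0.06 and 0.06 m and z of coated0_mid in the frame of tray_in between 0 and 0.008 m and x of coated1_mid in the frame of tray_in between -0.12 and 0.12 m and y of coated1_mid in the frame of tray_in between -0.06 and 0.06 m and z of coated1_mid in the frame of tray_in between 0 and 0.008 m and x of coated2_mid in the frame of tray_in between -0.12 and 0.12 m and y of coated2_mid in the frame of tray_in between -0.06 and 0.06 m and z of coated2_mid in the frame of tray_in between 0 and 0.008 m and x of stop_pointer in the frame of mark_mid between -0.004 and 0.004 m and angle between each of coated0_mid, coated1_mid, coated2_mid's own z axis and vertical below 0.15 rad); the robot touches nothing.
It fails at once if the stop's pointer is pushed past the far edge of the red clip (x of stop_pointer in the frame of mark_mid above 0.004 m).
It fails at once if a jar or tool around is knocked away (moved more than 30 mm) (distance of any of deck_jar, mat_jar, side_jar, spatula, tape, applicator from where it was at the start of the episode above 0.03 m).
Of coated0, coated1, coated2 only 2 to 3 are there at a start; the rules pass over those that are not, and their reading is None.
Of blank0, blank1, blank2 only 2 to 3 are there at a start; the rules pass over those that are not, and their reading is None.
At some moment in a run one of blank0, blank1, blank2, coated0, coated1, coated2 may be knocked a few centimetres aside while the robot is not near it.
Once in a run the grip may slacken for a moment while it holds something.
It also fails if it takes over 192 s, if anything falls off the work surface, if the arm or the gripper's body presses on something with over 40 N, if the wrist force passes 120 N, or if a joint passes its speed limit or range.

## Working session

There is one attempt and no reset: what is moved stays moved. The work goes in short steps, Python scripts to look and compute and a tool call to move; the robot and the scene stay as the last step left them, time stands still between calls to the robot, and variables do not carry over. Pictures are saved under pics/ and viewed, and the job is handed in when it is done.

Besides the shell and the picture viewer there is one more tool, called after "Call:" as name([rows], argument=value, ...), one row to a line, values as JSON. move_arm: Moves the arm, as the interface text tells. Its arguments: {"type":"object","properties":{"moves":{"type":"array"},"grip":{"type":"number"},"grip_force":{"type":"number"}},"required":["moves"]}

```bash
ls; mkdir -p pics
cat > h.py <<'E'
import numpy as np,cv2
from rig import env
def calib(n):return env.get_calibration(n)
def snap(n,f):
    im=env.get_image(n);cv2.imwrite('pics/'+f,im[:,:,::-1]);return im
def cam(n,st=None):
    c=env.get_calibration(n);f=192/np.tan(np.radians(c['fovy'])/2)
    if n=='wrist':
        st=st or env.observe();T=np.eye(4);T[:3,:3]=np.array(st['tool_rot']).reshape(3,3);T[:3,3]=st['position']
        M=T@np.array(c['tool_from_camera']);E=np.linalg.inv(M)
    else:E=np.array(c['extrinsics'])
    return E,f,c['cx'],c['cy'],c['k1']
def proj(C,p):
    E,f,cx,cy,k=C;q=E[:3,:3]@np.array(p,float)+E[:3,3]
    u=np.array([q[0],-q[1]])/-q[2];u=u*(1+k*(u@u));return np.array([cy+f*u[1],cx+f*u[0]])
def ray(C,rc,z):
    E,f,cx,cy,k=C;d=np.array([rc[1]-cx,rc[0]-cy])/f;u=d.copy()
    for _ in range(30):u=d/(1+k*(u@u))
    R=E[:3,:3];o=-R.T@E[:3,3];w=R.T@np.array([u[0],-u[1],-1]);return o+w*(z-o[2])/w[2]
E
python3 - <<'E'
from h import *
s=env.observe();print(s)
for n in('top','scene','wrist'):
    im=snap(n,n+'0.png');c=calib(n);print(n,c)
E
```

```text
pics
{'time_s': 0.0, 'q': array([-8.84826626e+01,  2.18398141e+01,  7.43856207e+01,  3.72103766e-04,
        8.38586237e+01, -1.23371406e+01]), 'qvel': array([ 0.04165971,  0.1023381 ,  0.03600179,  0.03126185, -0.01842266,
       -0.03311474]), 'joint_efforts': array([-7.70202114e-04, -4.48463917e+01, -2.31278783e+01, -2.34081290e-04,
        4.72903659e-03, -1.94849764e-05]), 'position': array([ 0.13167972, -0.53369262,  0.2307177 ]), 'tool_rot': array([[ 9.70907211e-01,  2.39456022e-01, -3.23930016e-05],
       [ 2.39455810e-01, -9.70906156e-01,  1.46675343e-03],
       [ 3.19772377e-04, -1.43183818e-03, -9.99998924e-01]]), 'ft_force': array([1.24991259, 1.23431041, 0.20405059]), 'wrist_torque': array([-0.05783682,  0.01027267, -0.03680042]), 'grip_width': 0.08547027841920726}
top {'fovy': 53.00300389289313, 'cx': 258.4088402548051, 'cy': 194.85191664391942, 'k1': -0.02554698160771673, 'extrinsics': array([[-0.02382069, -0.99971405, -0.00209603,  0.00346248],
       [ 0.98904732, -0.02387191,  0.14565552, -0.51791268],
       [-0.1456639 ,  0.00139655,  0.98933315, -1.25003481],
 
[... 211 characters left out ...]
  0.9992988 ,  0.0041321 ,  0.01816771],
       [-0.70548415, -0.02919995,  0.70812391,  0.32619895],
       [ 0.70774803,  0.02343654,  0.70607609, -1.69450745],
       [ 0.        ,  0.        ,  0.        ,  1.        ]])}
wrist {'fovy': 58.2648285663418, 'cx': 257.2308102470964, 'cy': 190.86872767917566, 'k1': 0.0035394800199930153, 'tool_from_camera': array([[-1.24958302e-05,  9.62009372e-01,  2.73016424e-01,
         6.94318289e-02],
       [ 9.99999777e-01, -1.70292544e-04,  6.45817742e-04,
         8.78771989e-04],
       [ 6.67775382e-04,  2.73016371e-01, -9.62009155e-01,
        -1.43268434e-01],
       [ 0.00000000e+00,  0.00000000e+00,  0.00000000e+00,
         1.00000000e+00]])}
```

View pics/top0.png

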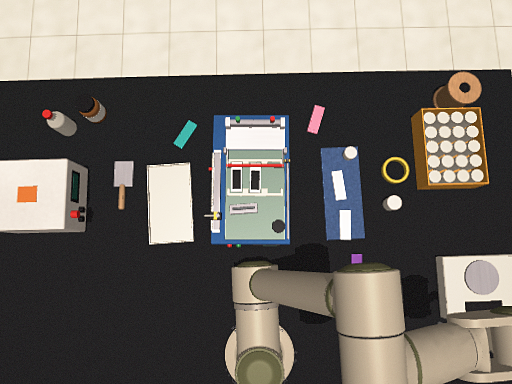

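View pics/scene0.png

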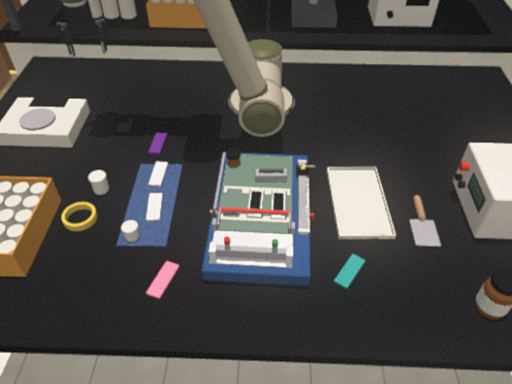

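View pics/wrist0.png

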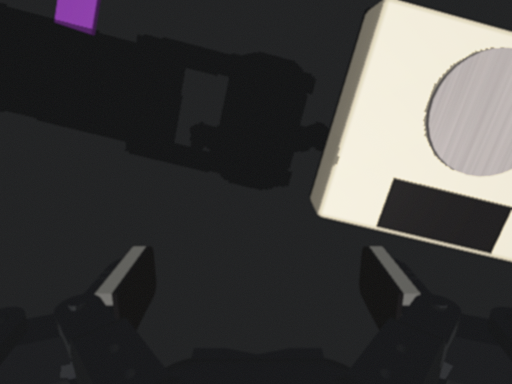

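Top view: coater at about (180,250) with the keeper shut, finished plates at about (179,236) and (179,255), tray at (203,170). The mat holds two bare blanks, about (185,339) and (224,345). Pink (120,316), turquoise (134,185) and purple (258,356) are look-alikes. I'll measure next.

Run:
```python
from h import *
Z=dict(coater=0,mat=0,tray_in=.004,keeper_bar=.07,keeper_hinge=.07,stop_pointer=.072,mark_mid=.06,blank0_mid=.007,coated0_mid=.059,pocket0=.055,pocket1=.055,pocket2=.055,deck_jar=.055,applicator=.055)
for n in('top','scene'):
    env.get_image(n);C=cam(n)
    for k,z in Z.items():
        r=env.tip_of(n,k)
        print(n,k,[(round(d['conf'],2),np.round(d['point'],1).tolist(),np.round(ray(C,d['point'],z)[:2],4).tolist()) for d in r[:4]])
print(env.observe()['time_s'])
im=cv2.imread('pics/top0.png')[100:260,130:380];cv2.imwrite('pics/tc.png',cv2.resize(im,None,fx=3.2,fy=3.2,interpolation=2))
im=cv2.imread('pics/scene0.png')[140:290,190:330];cv2.imwrite('pics/sc.png',cv2.resize(im,None,fx=4,fy=4,interpolation=2))
```

```text
top coater [(0.64, [182.1, 252.5], [0.5685, 0.0104])]
top mat [(0.72, [191.1, 341.5], [0.5296, -0.2961])]
top tray_in [(0.96, [203.6, 169.5], [0.4999, 0.2965])]
top keeper_bar [(0.59, [162.0, 257.1], [0.6229, -0.0072]), (0.2, [178.5, 252.9], [0.5678, 0.0079])]
top keeper_hinge [(0.88, [152.4, 257.2], [0.6554, -0.0083])]
top stop_pointer [(0.62, [182.9, 125.6], [0.563, 0.426]), (0.57, [216.8, 201.1], [0.4456, 0.1779])]
top mark_mid []
top blank0_mid [(0.53, [185.4, 337.5], [0.5487, -0.2818]), (0.43, [269.9, 353.8], [0.2617, -0.3212])]
top coated0_mid []
top pocket0 [(0.94, [176.0, 231.6], [0.5808, 0.0787]), (0.92, [175.5, 269.2], [0.5795, -0.0463]), (0.67, [173.4, 253.4], [0.5879, 0.006]), (0.5, [212.0, 240.1], [0.46, 0.0524])]
top pocket1 [(0.94, [176.0, 231.6], [0.5808, 0.0787]), (0.92, [175.5, 269.2], [0.5795, -0.0463]), (0.67, [173.4, 253.4], [0.5879, 0.006]), (0.5, [212.0, 240.1], [0.46, 0.0524])]
top pocket2 [(0.94, [176.0, 231.6], [0.5808, 0.0787]), (0.92, [175.5, 269.2], [0.5795, -0.0463]), (0.67, [173.4, 253.4], [0.5879, 0.006]), (0.5, [212.0, 240.1], [0.46, 0.0524])]
top dec
[... 822 characters left out ...]
 [(0.9, [205.7, 276.4], [0.579, 0.0599]), (0.66, [204.3, 251.9], [0.5766, -0.0063]), (0.63, [170.1, 313.2], [0.4329, 0.1663]), (0.61, [203.5, 232.3], [0.5758, -0.0594])]
scene pocket1 [(0.9, [205.7, 276.4], [0.579, 0.0599]), (0.66, [204.3, 251.9], [0.5766, -0.0063]), (0.63, [170.1, 313.2], [0.4329, 0.1663]), (0.61, [203.5, 232.3], [0.5758, -0.0594])]
scene pocket2 [(0.9, [205.7, 276.4], [0.579, 0.0599]), (0.66, [204.3, 251.9], [0.5766, -0.0063]), (0.63, [170.1, 313.2], [0.4329, 0.1663]), (0.61, [203.5, 232.3], [0.5758, -0.0594])]
scene deck_jar [(0.64, [161.5, 233.1], [0.405, -0.0694])]
scene applicator [(0.88, [178.5, 272.6], [0.4732, 0.0485]), (0.65, [201.6, 359.8], [0.5544, 0.2863])]
1.65
```

View pics/tc.png

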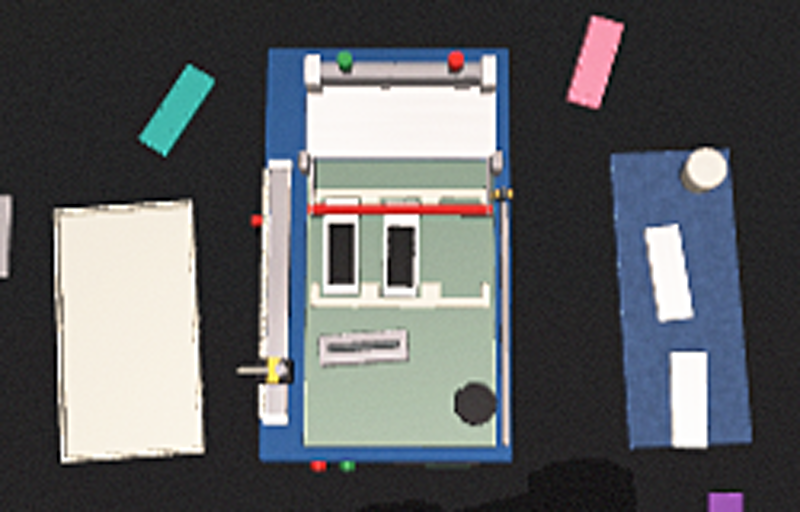

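View pics/sc.png

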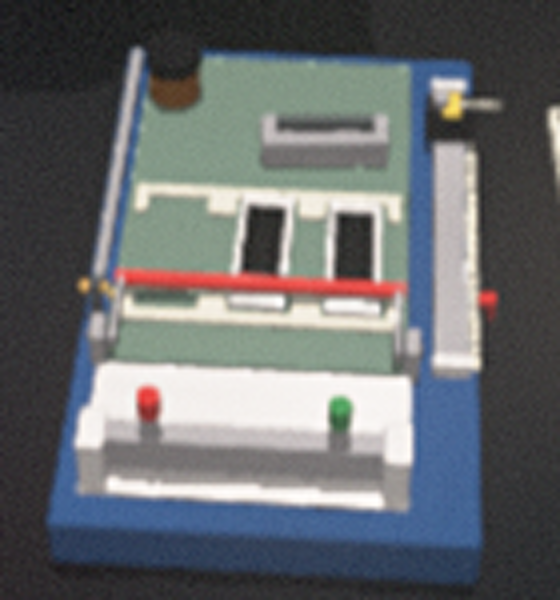

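```bash
cat >> h.py <<'E'
def fit(obs,x0):
    # obs: list of (C,[(row,col)],[(x,y,z) local]) ; returns x,y,yaw
    from scipy.optimize import least_squares
    def res(p):
        c,s=np.cos(p[2]),np.sin(p[2]);r=[]
        for C,rc,L in obs:
            q=proj(C,(p[0]+c*L[0]-s*L[1],p[1]+s*L[0]+c*L[1],L[2]));r+=list(q-rc)
        return np.array(r)
    o=least_squares(res,x0,loss='soft_l1');return o.x,res(o.x).reshape(-1,2)
E
python3 - <<'E'
from h import *
T=cam('top');S=cam('scene')
def tp(x,y):return np.array([100+y/3.2,130+x/3.2])-0.3
def sp(x,y):return np.array([140+y/4,190+x/4])-0.3
ot=[(T,tp(268,48),(.22,.13,.05)),(T,tp(510,48),(.22,-.13,.05)),(T,tp(513,460),(-.22,-.13,.05)),(T,tp(260,460),(-.22,.13,.05)),
(T,tp(311,210),(.038,.081,.07)),(T,tp(491,210),(.038,-.109,.07))]
os=[(S,sp(483,540),(.22,.13,.05)),(S,sp(52,515),(.22,-.13,.05)),(S,sp(470,62),(-.22,.13,.05)),(S,sp(118,270),(.038,-.109,.07)),(S,sp(404,290),(.038,.081,.07))]
for o in(ot,os,ot+os):
    p,r=fit(o,[.57,.01,0]);print(np.round(p,4),np.round(r,1).tolist())
c=p
# tray corners
tt=[(T,tp(53,208),(.135,.075,.015)),(T,tp(191,199),(.135,-.075,.015)),(T,tp(204,453),(-.135,-.075,.015)),(T,tp(62,463),(-.135,.075,.015))]
p,r=fit(tt,[.5,.3,0]);print('tray',np.round(p,4),np.round(r,1).tolist())
for nm,q in dict(stop=(250,370),stopblk=(277,370),mark=(257,220)).items():
    w=ray(T,tp(*q),.08 if nm!='mark' else .06);d=w[:2]-c[:2];print(nm,np.round(w,4),'coater',np.round([np.cos(c[2])*d[0]+np.sin(c[2])*d[1],-np.sin(c[2])*d[0]+np.cos(c[2])*d[1]],4))
E
```

```text
[ 0.575   0.0149 -0.0262] [[-0.4, -0.2], [-0.2, 0.1], [0.6, 0.4], [0.4, -0.4], [-0.3, -0.6], [-0.2, 0.7]]
[ 0.5713  0.0181 -0.0264] [[0.2, 0.3], [0.4, -1.1], [-1.4, 0.4], [0.5, -0.2], [-0.9, 0.4]]
[ 0.5737  0.0167 -0.0251] [[0.1, -0.8], [0.1, -0.5], [1.0, -0.0], [0.9, -0.9], [0.1, -1.2], [0.2, 0.1], [0.9, -0.2], [1.2, -1.8], [-0.9, -0.1], [1.2, -0.8], [-0.3, -0.1]]
tray [0.5022 0.294  0.0508] [[0.7, 0.0], [0.3, 0.2], [-0.6, 0.0], [-0.4, -0.2]]
stop [0.4491 0.1551 0.08  ] coater [-0.128   0.1352]
stopblk [0.4485 0.128  0.08  ] coater [-0.128   0.1081]
mark [0.6071 0.1497 0.06  ] coater [0.0301 0.1339]
```

```bash
cat >> h.py <<'E'
CO=[.574,.016,-.0255]
def yawof(R):return np.arctan2(R[1,0],R[0,0])
def go(*ws,st=None):
    """ws: world (x,y,z,yaw_deg) waypoints -> tool-shift rows from present pose"""
    st=st or env.observe();R=np.array(st['tool_rot']).reshape(3,3);p=np.array(st['position']);y0=yawof(R)
    print('t',round(st['time_s'],2),'tcp',np.round(p,4),'yaw',round(np.degrees(y0),2),'w',round(st['grip_width'],4),'F',np.round(st['ft_force'],1))
    for w in ws:
        d=R.T@(np.array(w[:3])-p)*1000;s=-(np.radians(w[3])-y0);s=(s+np.pi)%(2*np.pi)-np.pi
        print(w,'->',np.round(d,1).tolist(),round(s,4))
def cw(x,y,z=0,c=None):
    c=CO if c is None else c;a,b=np.cos(c[2]),np.sin(c[2]);return (c[0]+a*x-b*y,c[1]+b*x+a*y,z)
E
python3 -c "
from h import *
go((.13,-.53,.36,0),(.56,.02,.36,-1.4))"
```

```text
t 1.65 tcp [ 0.1317 -0.534   0.2313] yaw 13.85 w 0.0851 F [-0.7  0.8 -0.2]
(0.13, -0.53, 0.36, 0) -> [-0.7, -4.3, -128.7] 0.2418
(0.56, 0.02, 0.36, -1.4) -> [548.5, -435.3, -128.7] 0.2662
```

Call:
move_arm([
  [0,0,-45,0],
  [0,0,-90,0.1],
  [50,-40,-128,0.2],
  [549,-435,-128,0.266],
  [549,-435,-128,0.266],
  [549,-435,-128,0.266],
  [549,-435,-128,0.266],
  [549,-435,-128,0.266],
  [549,-435,-128,0.266],
  [549,-435,-128,0.266],
  [549,-435,-128,0.266],
  [549,-435,-128,0.266],
  [549,-435,-128,0.266],
  [549,-435,-128,0.266],
  [549,-435,-128,0.266],
  [549,-435,-128,0.266],
  [549,-435,-128,0.266],
  [549,-435,-128,0.266],
  [549,-435,-128,0.266],
  [549,-435,-128,0.266],
], grip=0.5)

```text
time_s: 3.65
position: [0.56, 0.0187, 0.3597]
tool_rot: [[1.0, -0.026, 0.0], [-0.026, -1.0, -0.0], [0.0, 0.0, -1.0]]
ft_force: [-0.6, -0.7, 0.5]
grip_width: 0.0427
```

```bash
python3 -c "
from h import *
go((.56,.02,.36,-1.4))
snap('wrist','w1.png')
im=cv2.imread('pics/w1.png');cv2.imwrite('pics/w1b.png',cv2.resize(im,(800,600),interpolation=2))"
```

```text
t 3.65 tcp [0.56   0.0187 0.3597] yaw -1.48 w 0.0427 F [-0.6 -0.7  0.5]
(0.56, 0.02, 0.36, -1.4) -> [-0.0, -1.3, -0.3] -0.0015
```

View pics/w1b.png

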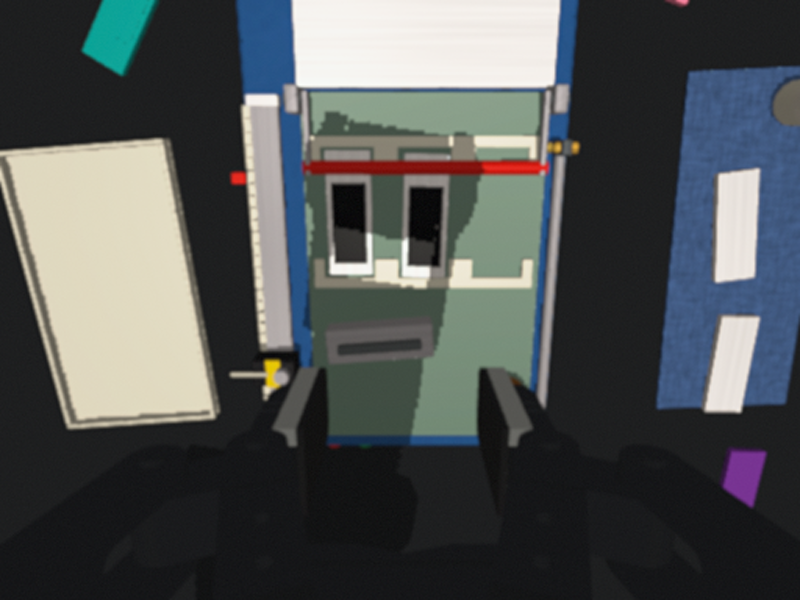

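```bash
cat > a.py <<'E'
from h import *
W=cam('wrist')
v=lambda x,y:np.array([y*.64,x*.64])
ob=[(W,v(306,168),(.038,.081,.07)),(W,v(546,168),(.038,-.109,.07))]
p,r=fit(ob,CO);print('bar fit',np.round(p,4),np.round(r,1).tolist())
T=cam('top')
def tp(x,y):return np.array([100+y/3.2,130+x/3.2])-0.3
ob+=[(W,v(374,277),(-.0535,.0265,.059))][:0]
for n,L in dict(barL=(.038,.081,.07),barR=(.038,-.109,.07),p2=(0,.048,.063),p1=(0,-.014,.063),p0=(0,-.076,.055)).items():
    q=proj(W,cw(*L))/.64;print(n,q[::-1].round(0))
def quad(pts,z):
    P=np.array([ray(W,v(*a),z)[:2] for a in pts]);return P.mean(0).round(4),[round(float(np.linalg.norm(P[i]-P[i-1])),4) for i in range(4)],P
for n,pts,z in[('c2',[(327,172),(370,172),(373,276),(329,276)],.063),('c1',[(404,172),(446,172),(445,278),(402,278)],.063),('b0',[(717,176),(760,168),(756,278),(715,283)],.011),('b1',[(722,316),(759,316),(741,413),(705,411)],.011),('tray',[(0,152),(168,139),(217,415),(70,429)],.015)]:
    c,l,P=quad(pts,z);print(n,c,l,'edge dirs',[round(float(np.degrees(np.arctan2(*(P[i]-P[(i+1)%4])[::-1]))),1) for i in range(4)])
for n,q,z in[('ptr',(232,375),.08),('blk',(272,374),.085),('mark',(238,178),.06)]:
    w=ray(W,v(*q),z);d=w[:2]-CO[:2];c,s=np.cos(CO[2]),np.sin(CO[2]);print(n,w.round(4),'co',np.round([c*d[0]+s*d[1],-s*d[0]+c*d[1]],4))
E
python3 a.py
```

```text
bar fit [ 0.5746  0.0129 -0.0262] [[0.0, -0.9], [0.0, 0.9]]
barL [301. 169.]
barR [543. 169.]
p2 [345. 217.]
p1 [421. 217.]
p0 [496. 215.]
c2 [0.5679 0.0606] [0.0851, 0.0343, 0.0851, 0.037] edge dirs [88.5, -0.7, -91.5, 177.5]
c1 [ 5.655e-01 -3.000e-04] [0.0869, 0.0335, 0.0868, 0.0362] edge dirs [88.5, -0.8, -91.5, 177.5]
b0 [ 0.5492 -0.2881] [0.0993, 0.0376, 0.1014, 0.0379] edge dirs [99.1, 6.7, -84.2, -173.5]
b1 [ 0.4133 -0.3022] [0.1005, 0.0353, 0.1027, 0.0366] edge dirs [88.5, -1.3, -94.9, 178.0]
tray [0.5026 0.2886] [0.2706, 0.1483, 0.2662, 0.1507] edge dirs [92.8, 2.3, -85.6, -178.2]
ptr [0.4455 0.1658 0.08  ] co [-0.1322  0.1464]
blk [0.4478 0.1303 0.085 ] co [-0.1291  0.111 ]
mark [0.6079 0.1487 0.06  ] co [0.0305 0.1336]
```

```bash
sed -i 's/^CO=.*/CO=[.5742,.0142,-.026]/' h.py; python3 -c "
from h import *
x,y,_=cw(.038,-.076);print(x,y)
go((x,y,.16,88.5))"
```

```text
0.6102113793453376 -0.06276220213615377
t 3.7 tcp [0.56   0.0186 0.3598] yaw -1.49 w 0.0427 F [ 0.5  0.1 -0.5]
(np.float64(0.6102113793453376), np.float64(-0.06276220213615377), 0.16, 88.5) -> [52.2, 80.0, 199.8] -1.5707
```

Call:
move_arm([
  [52,80,100,-0.5],
  [52,80,150,-1.571],
  [52,80,200,-1.571],
  [52,80,200,-1.571],
  [52,80,200,-1.571],
  [52,80,200,-1.571],
  [52,80,200,-1.571],
  [52,80,200,-1.571],
  [52,80,200,-1.571],
  [52,80,200,-1.571],
  [52,80,200,-1.571],
  [52,80,200,-1.571],
  [52,80,200,-1.571],
  [52,80,200,-1.571],
  [52,80,200,-1.571],
], grip=0.68)

```text
time_s: 5.2
position: [0.6105, -0.0616, 0.1594]
tool_rot: [[0.025, 1.0, 0.0], [1.0, -0.025, -0.0], [-0.0, 0.0, -1.0]]
ft_force: [0.9, 0.3, -0.1]
grip_width: 0.0274
```

```bash
python3 -c "
from h import *
W=cam('wrist')
go((.6102,-.0628,.062,88.5))
snap('wrist','w2.png')
im=cv2.imread('pics/w2.png');cv2.imwrite('pics/w2b.png',cv2.resize(im,(800,600),interpolation=2))
for L in[(.038,.081,.07),(.038,-.109,.07)]:print(proj(W,cw(*L))[::-1]/.64)
"
```

```text
t 5.2 tcp [ 0.6105 -0.0616  0.1594] yaw 88.56 w 0.0274 F [ 0.9  0.3 -0.1]
(0.6102, -0.0628, 0.062, 88.5) -> [-1.2, -0.3, 97.4] 0.001
[400.41065566 -99.36333729]
[400.40423938 373.74933692]
```

View pics/w2b.png

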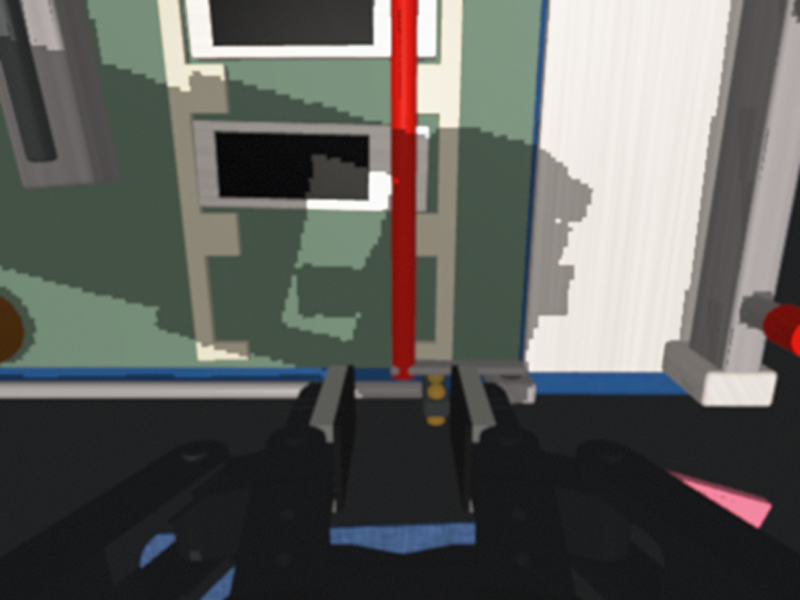

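Wrist view: the red bar at column ~403 sits midway between the fingers and its end is at row ~375, both as predicted. Descending to pinch.

Call:
move_arm([
  [-1,0,40,0],
  [-1,0,70,0],
  [-1,0,90,0],
  [-1,0,97,0],
  [-1,0,97,0],
  [-1,0,97,0],
])

```text
time_s: 5.85
position: [0.6112, -0.0626, 0.0635]
tool_rot: [[0.024, 1.0, 0.002], [1.0, -0.024, -0.001], [-0.001, 0.002, -1.0]]
ft_force: [-0.1, -0.0, -0.4]
grip_width: 0.0274
```

Call:
move_arm([
  [0,0,0,0],
  [0,0,0,0],
  [0,0,0,0],
  [0,0,0,0],
  [0,0,0,0],
  [0,0,0,0],
], grip=1.0, grip_force=40)

```text
time_s: 6.45
position: [0.611, -0.0626, 0.0636]
tool_rot: [[0.024, 1.0, 0.002], [1.0, -0.024, -0.001], [-0.001, 0.002, -1.0]]
ft_force: [-3.0, 0.2, 6.7]
grip_width: 0.0094
```

Call:
move_arm([
  [0,0,-5,0],
  [0,1.6,-12.4,0],
  [0,4,-19.5,0],
  [0,7.4,-26,0],
  [0,11.8,-32,0],
  [0,17,-37.6,0],
  [0,23,-42,0],
  [0,29.6,-45.6,0],
  [0,36.6,-48.2,0],
  [0,44,-49.6,0],
  [0,51.5,-50,0],
  [0,59,-49.2,0],
  [0,66,-47.3,0],
  [0,73,-44.4,0],
  [0,73,-44.4,0],
])

```text
time_s: 7.95
position: [0.6844, -0.0644, 0.1086]
tool_rot: [[0.024, 1.0, 0.002], [1.0, -0.024, -0.001], [-0.001, 0.002, -1.0]]
ft_force: [-0.9, -1.7, 2.4]
grip_width: 0.009
```

```bash
python3 -c "
from h import *
go();snap('wrist','w3.png');snap('top','t3.png')
im=cv2.imread('pics/t3.png')[100:260,130:380];cv2.imwrite('pics/t3b.png',cv2.resize(im,None,fx=3.2,fy=3.2,interpolation=2))"
```

```text
t 7.95 tcp [ 0.6844 -0.0644  0.1086] yaw 88.63 w 0.009 F [-0.9 -1.7  2.4]
```

View pics/w3.png

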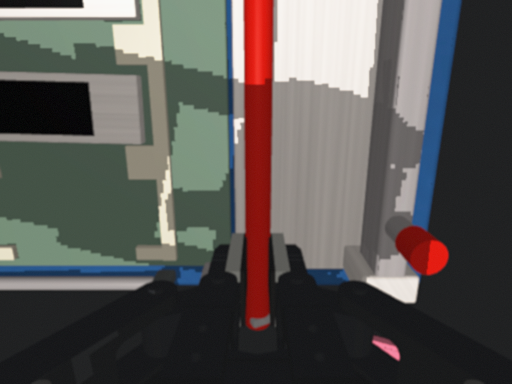

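View pics/t3b.png

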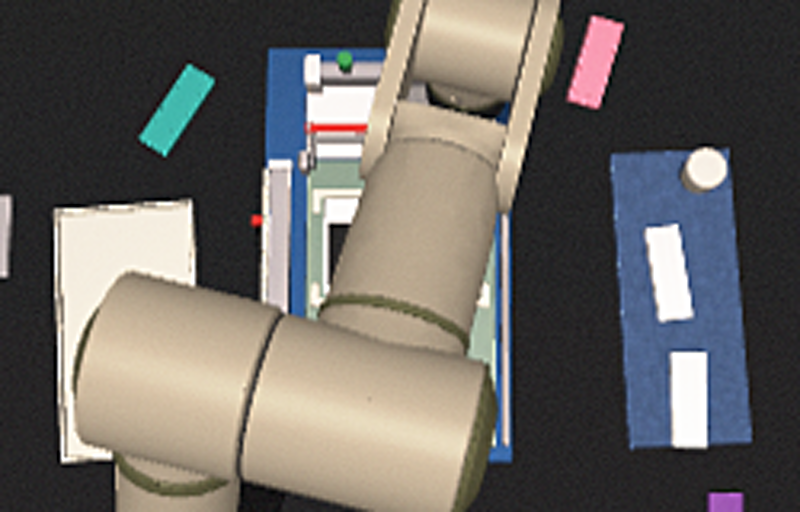

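Keeper is open to about 2.05 rad: the red bar lies back near the bridge. Releasing and going above the finished plates.

```bash
python3 -c "
from h import *
go((.6844,-.0644,.20,88.6),(.555,.03,.20,-1.5))"
```

```text
t 8.05 tcp [ 0.6844 -0.0644  0.1086] yaw 88.63 w 0.009 F [-0.5 -1.   5.9]
(0.6844, -0.0644, 0.2, 88.6) -> [-0.1, 0.3, -91.4] 0.0005
(0.555, 0.03, 0.2, -1.5) -> [91.2, -131.3, -91.9] 1.573
```

Call:
move_arm([
  [0,0,0,0],
  [0,0,0,0],
  [0,0,0,0],
  [0,0,-30,0],
  [0,0,-60,0],
  [0,0,-92,0],
  [91,-132,-92,1.573],
  [91,-132,-92,1.573],
  [91,-132,-92,1.573],
  [91,-132,-92,1.573],
  [91,-132,-92,1.573],
  [91,-132,-92,1.573],
  [91,-132,-92,1.573],
  [91,-132,-92,1.573],
  [91,-132,-92,1.573],
  [91,-132,-92,1.573],
  [91,-132,-92,1.573],
  [91,-132,-92,1.573],
  [91,-132,-92,1.573],
  [91,-132,-92,1.573],
], grip=0.6)

```text
time_s: 10.05
position: [0.5538, 0.03, 0.1987]
tool_rot: [[1.0, -0.025, -0.0], [-0.025, -1.0, 0.0], [-0.0, -0.0, -1.0]]
ft_force: [-0.3, -0.3, -0.4]
grip_width: 0.0342
```

```bash
python3 -c "
from h import *
go();snap('wrist','w4.png')
im=cv2.imread('pics/w4.png');cv2.imwrite('pics/w4b.png',cv2.resize(im,(800,600),interpolation=2))
W=cam('wrist')
for L in[(.0535,.048-.0215,.055),(-.0535,.048-.0215,.055),(0,.048,.063),(0,-.014,.063)]:print(L,proj(W,cw(*L))[::-1]/.64)
"
```

```text
t 10.05 tcp [0.5538 0.03   0.1987] yaw -1.41 w 0.0342 F [-0.3 -0.3 -0.4]
(0.0535, 0.026500000000000003, 0.055) [378.89448325 135.74293617]
(-0.0535, 0.026500000000000003, 0.055) [380.91866816 333.64423943]
(0, 0.048, 0.063) [338.26694375 242.24071868]
(0, -0.014, 0.063) [456.73832146 242.38012464]
```

View pics/w4b.png

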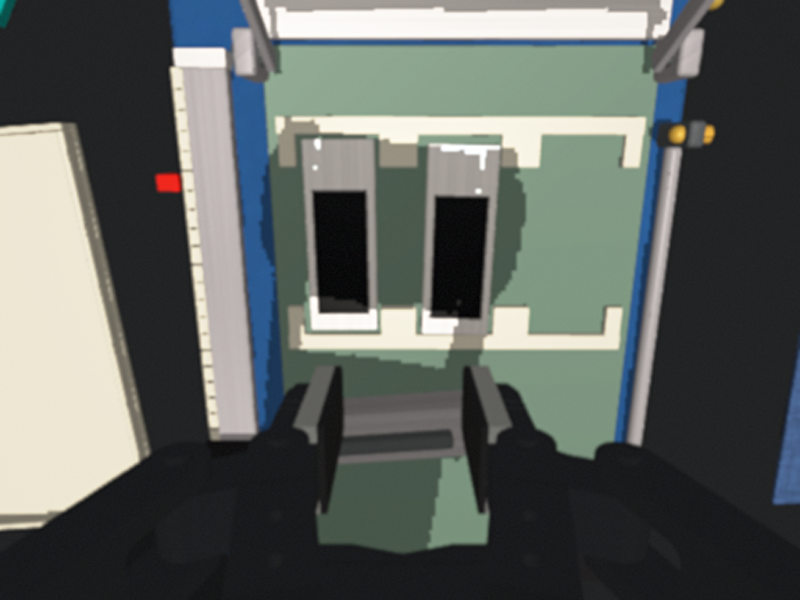

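Wrist view: both plates are free of the bar, at about (341,236) and (461,240), and the predicted pocket corners match the picture. I'm getting plate and pocket poses.

```bash
cat > quad.py <<'E'
from h import *
def pose(W,pts,z,s=.64):
    P=np.array([ray(W,np.array([y,x])*s,z)[:2] for x,y in pts])
    c=P.mean(0);a=(P[0]+P[1]-P[2]-P[3])/2
    return c.round(4),round(float(np.degrees(np.arctan2(a[1],a[0]))),1),round(float(np.linalg.norm(a)),4),round(float(np.linalg.norm((P[0]+P[3]-P[1]-P[2])/2)),4)
E
python3 -c "
from quad import *
W=cam('wrist')
for pts in([(302,140),(374,140),(378,330),(310,330)],[(429,144),(500,146),(487,334),(421,332)]):print(pose(W,pts,.063))
print(pose(W,[(541,136),(624,136),(604,334),(528,333)],.057),cw(0,-.076))
print(cw(0,.048),cw(0,-.014))
im=cv2.imread('pics/w4.png')[75:225,170:340];cv2.imwrite('pics/w4c.png',cv2.resize(im,None,fx=4,fy=4,interpolation=2))
"
```

```text
(array([0.5768, 0.0606]), -1.4, 0.0999, 0.0365)
(array([ 0.5732, -0.001 ]), -2.9, 0.0992, 0.0358)
(array([ 0.5726, -0.0628]), -1.2, 0.106, 0.0423) (np.float64(0.5722242226218086), np.float64(-0.061774313447058055), 0)
(np.float64(0.5754478593967525), np.float64(0.06218377691393141), 0) (np.float64(0.5738360410092805), np.float64(0.0002047317334366739), 0)
```

View pics/w4c.png

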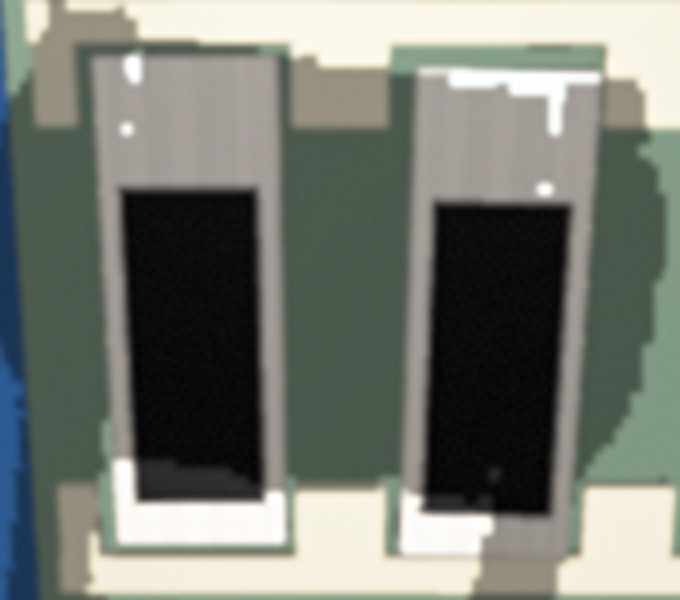

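```bash
sed -i 's/^CO=.*/CO=[.5744,.0133,-.026]/' h.py; python3 -c "
from h import *
go((.5768,.0608,.0565,-1.4))"
```

```text
t 10.1 tcp [0.5538 0.03   0.1987] yaw -1.43 w 0.0339 F [ 0.2 -0.2 -0.6]
(0.5768, 0.0608, 0.0565, -1.4) -> [22.3, -31.4, 142.2] -0.0005
```

Call:
move_arm([
  [22.3,-31.4,40,0],
  [22.3,-31.4,80,0],
  [22.3,-31.4,105,0],
  [22.3,-31.4,125,0],
  [22.3,-31.4,136,0],
  [22.3,-31.4,142,0],
  [22.3,-31.4,142,0],
  [22.3,-31.4,142,0],
], grip=0.42)

```text
time_s: 10.9
position: [0.5774, 0.0607, 0.0577]
tool_rot: [[1.0, -0.026, 0.002], [-0.026, -1.0, -0.0], [0.002, 0.0, -1.0]]
ft_force: [-0.6, -0.3, 0.3]
grip_width: 0.0496
```

```bash
python3 -c "
from h import *
go();snap('wrist','w5.png')"
```

```text
t 10.9 tcp [0.5774 0.0607 0.0577] yaw -1.5 w 0.0496 F [-0.6 -0.3  0.3]
```

View pics/w5.png

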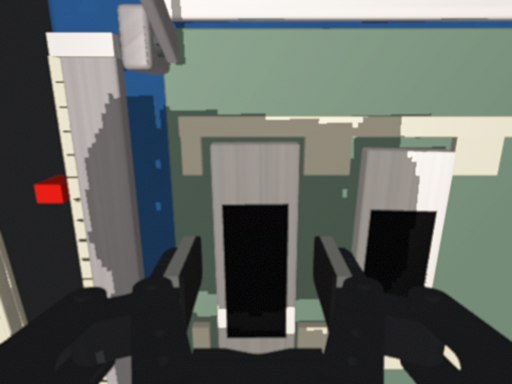

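The fingers straddle the plate, centred. Lowering 2 mm and closing.

Call:
move_arm([
  [0,0,2,0],
  [0,0,2,0],
  [0,0,2,0],
  [0,0,2,0],
  [0,0,2,0],
  [0,0,2,0],
], grip=1.0, grip_force=60)

```text
time_s: 11.55
position: [0.5774, 0.0607, 0.056]
tool_rot: [[1.0, -0.026, 0.002], [-0.026, -1.0, -0.0], [0.002, 0.0, -1.0]]
ft_force: [-1.3, -0.2, 6.8]
grip_width: 0.0335
```

```bash
python3 -c "
from h import *
TR=(.5024,.2915,.0545)
print([cw(x,0,0,TR) for x in(.07,0,-.07)])
x,y,_=cw(.065,0,0,TR)
go((.577,.0607,.16,-1.5),(x,y,.16,93),(x,y,.025,93))"
```

```text
[(np.float64(0.5722960669794088), np.float64(0.29531311169650015), 0), (np.float64(0.5024), np.float64(0.2915), 0), (np.float64(0.4325039330205911), np.float64(0.2876868883034998), 0)]
t 11.55 tcp [0.5774 0.0607 0.056 ] yaw -1.49 w 0.0335 F [-1.3 -0.2  6.8]
(0.577, 0.0607, 0.16, -1.5) -> [-0.2, 0.0, -104.0] 0.0001
(np.float64(0.5673034907665939), np.float64(0.29504074657532153), 0.16, 93) -> [-16.0, -234.0, -104.1] -1.6492
(np.float64(0.5673034907665939), np.float64(0.29504074657532153), 0.025, 93) -> [-16.3, -234.0, 30.9] -1.6492
```

Call:
move_arm([
  [0,0,-20,0],
  [0,0,-45,0],
  [0,0,-65,0],
  [-16,-40,-65,-0.15],
  [-16,-80,-65,-0.3],
  [-16,-115,-65,-0.45],
  [-16,-150,-65,-0.6],
  [-16,-185,-65,-0.75],
  [-16,-215,-65,-0.9],
  [-16,-234,-65,-1.05],
  [-16,-234,-65,-1.2],
  [-16,-234,-65,-1.35],
  [-16,-234,-65,-1.5],
  [-16,-234,-50,-1.649],
  [-16,-234,-20,-1.649],
  [-16,-234,10,-1.649],
  [-16,-234,30,-1.649],
  [-16,-234,30,-1.649],
  [-16,-234,30,-1.649],
])

```text
time_s: 13.45
position: [0.5674, 0.2952, 0.0255]
tool_rot: [[-0.052, 0.999, 0.001], [0.999, 0.052, 0.0], [0.0, 0.001, -1.0]]
ft_force: [0.4, -0.5, -0.8]
grip_width: 0.0338
```

```bash
python3 -c "
from h import *
go();snap('wrist','w6.png')"
```

```text
t 13.45 tcp [0.5674 0.2952 0.0255] yaw 92.98 w 0.0338 F [ 0.4 -0.5 -0.8]
```

View pics/w6.png

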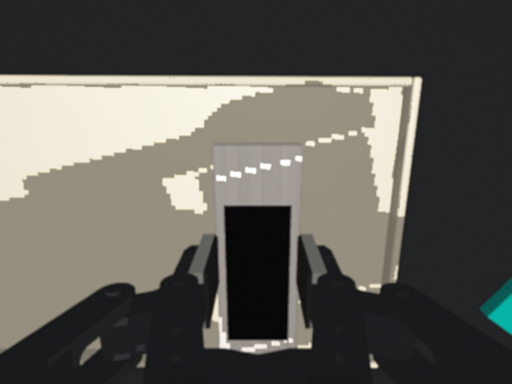

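Plate is held level over the tray floor, inside the walls. Lowering.

Call:
move_arm([
  [0,0,10,0],
  [0,0,16,0],
  [0,0,19,0],
  [0,0,20,0],
  [0,0,20,0],
])

```text
time_s: 14.0
position: [0.5669, 0.2951, 0.005]
tool_rot: [[-0.052, 0.999, -0.0], [0.999, 0.052, -0.0], [-0.0, -0.0, -1.0]]
ft_force: [-2.7, -1.2, 3.7]
grip_width: 0.0338
```

Contact at the floor (3.7 N). Releasing, lifting, and going to the second plate.

```bash
python3 -c "
from h import *
go((.567,.295,.12,93),(.574,-.001,.12,-2),(.574,-.001,.057,-2))"
```

```text
t 14.0 tcp [0.5669 0.2951 0.005 ] yaw 92.98 w 0.0338 F [-2.7 -1.2  3.7]
(0.567, 0.295, 0.12, 93) -> [-0.1, 0.1, -115.0] -0.0003
(0.574, -0.001, 0.12, -2) -> [-296.1, -8.3, -114.9] 1.6578
(0.574, -0.001, 0.057, -2) -> [-296.0, -8.3, -51.9] 1.6578
```

Call:
move_arm([
  [0,0,0,0],
  [0,0,0,0],
  [0,0,0,0],
  [0,0,-40,0],
  [0,0,-80,0],
  [0,0,-120,0],
  [-100,5,-120,0.5],
  [-200,15,-120,1],
  [-296,22.4,-120,1.658],
  [-296,22.4,-120,1.658],
  [-296,22.4,-120,1.658],
  [-296,22.4,-120,1.658],
  [-296,22.4,-120,1.658],
  [-296,22.4,-120,1.658],
  [-296,22.4,-120,1.658],
  [-296,22.4,-120,1.658],
  [-296,22.4,-120,1.658],
  [-296,22.4,-120,1.658],
  [-296,22.4,-120,1.658],
], grip=0.42)

```text
time_s: 15.9
position: [0.6048, 0.0007, 0.1247]
tool_rot: [[1.0, -0.032, -0.0], [-0.032, -1.0, 0.0], [-0.0, -0.0, -1.0]]
ft_force: [-0.3, 0.1, -0.7]
grip_width: 0.0498
```

```bash
python3 -c "
from h import *
go((.574,-.001,.056,-2));snap('wrist','w7.png')
im=snap('top','t7.png')
im=cv2.imread('pics/t7.png')[100:260,130:380];cv2.imwrite('pics/t7b.png',cv2.resize(im,None,fx=3.2,fy=3.2,interpolation=2))
cv2.imwrite('pics/w7b.png',cv2.resize(cv2.imread('pics/w7.png'),(800,600),interpolation=2))"
```

```text
t 15.9 tcp [0.6048 0.0007 0.1247] yaw -1.81 w 0.0498 F [-0.3  0.1 -0.7]
(0.574, -0.001, 0.056, -2) -> [-30.7, 2.7, 68.7] 0.0034
```

View pics/w7b.png

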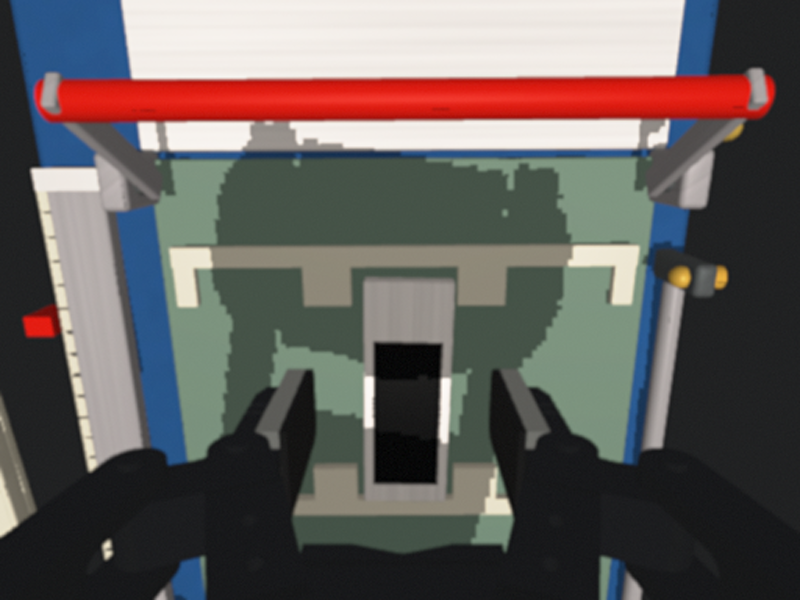

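View pics/t7b.png

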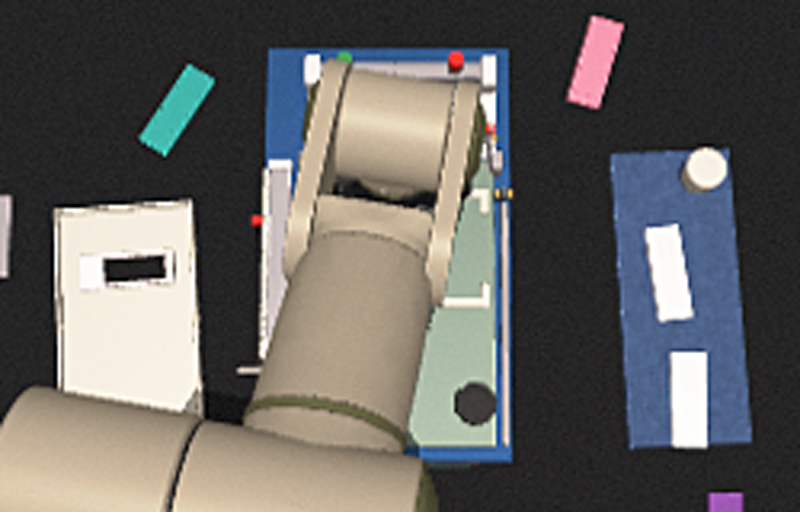

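I mistyped one shift (30 mm too far in x, harmless; I'll correct it now). The first plate lies flat in the tray. The second is at about (407,390), undisturbed.

```bash
python3 -c "
from quad import *
W=cam('wrist')
r=pose(W,[(366,278),(453,279),(444,500),(365,498)],.063);print(r)
x,y=r[0]
go((x,y,.0560,-2.4))"
```

```text
(array([ 0.574 , -0.0011]), -2.9, 0.1004, 0.0345)
t 16.0 tcp [0.6048 0.0007 0.1247] yaw -1.85 w 0.0494 F [-1.  -0.7  0.2]
(np.float64(0.574), np.float64(-0.0011), 0.056, -2.4) -> [-30.8, 2.8, 68.7] 0.0096
```

Call:
move_arm([
  [-30.8,2.8,0,0.01],
  [-30.8,2.8,20,0.01],
  [-30.8,2.8,45,0.01],
  [-30.8,2.8,60,0.01],
  [-30.8,2.8,69,0.01],
  [-30.8,2.8,70,0.01],
  [-30.8,2.8,70,0.01],
])

```text
time_s: 16.7
position: [0.5742, -0.0011, 0.0551]
tool_rot: [[0.999, -0.045, 0.001], [-0.045, -0.999, -0.0], [0.001, 0.0, -1.0]]
ft_force: [-0.8, 0.3, -0.2]
grip_width: 0.0495
```

Call:
move_arm([
  [0,0,0,0],
  [0,0,0,0],
  [0,0,0,0],
  [0,0,0,0],
  [0,0,0,0],
  [0,0,0,0],
], grip=1.0, grip_force=60)

```text
time_s: 17.3
position: [0.5745, -0.0011, 0.056]
tool_rot: [[0.999, -0.045, 0.002], [-0.045, -0.999, -0.001], [0.002, 0.0, -1.0]]
ft_force: [-0.6, 1.0, 7.0]
grip_width: 0.0338
```

```bash
python3 -c "
from h import *
TR=(.5024,.2915,.0545)
x,y,_=cw(-.015,0,0,TR)
go((x,y,.026,93))"
```

```text
t 17.3 tcp [ 0.5745 -0.0011  0.056 ] yaw -2.57 w 0.0338 F [-0.6  1.   7. ]
(np.float64(0.4874222713615552), np.float64(0.29068290463646423), 0.026, 93) -> [-100.2, -287.6, 29.6] -1.6681
```

Call:
move_arm([
  [0,0,-20,0],
  [0,0,-45,0],
  [0,0,-70,0],
  [-14,-40,-70,-0.15],
  [-28,-80,-70,-0.3],
  [-42,-120,-70,-0.45],
  [-56,-160,-70,-0.6],
  [-70,-200,-70,-0.75],
  [-84,-240,-70,-0.9],
  [-100,-288,-70,-1.05],
  [-100,-288,-70,-1.2],
  [-100,-288,-70,-1.35],
  [-100,-288,-70,-1.5],
  [-100,-288,-50,-1.668],
  [-100,-288,-20,-1.668],
  [-100,-288,10,-1.668],
  [-100,-288,30,-1.668],
  [-100,-288,30,-1.668],
  [-100,-288,30,-1.668],
])

```text
time_s: 19.2
position: [0.4874, 0.2913, 0.0255]
tool_rot: [[-0.052, 0.999, 0.001], [0.999, 0.052, 0.0], [0.0, 0.001, -1.0]]
ft_force: [0.3, 0.8, -0.2]
grip_width: 0.034
```

```bash
python3 -c "
from h import *
go();snap('wrist','w8.png')"
```

```text
t 19.2 tcp [0.4874 0.2913 0.0255] yaw 92.98 w 0.034 F [ 0.3  0.8 -0.2]
```

View pics/w8.png

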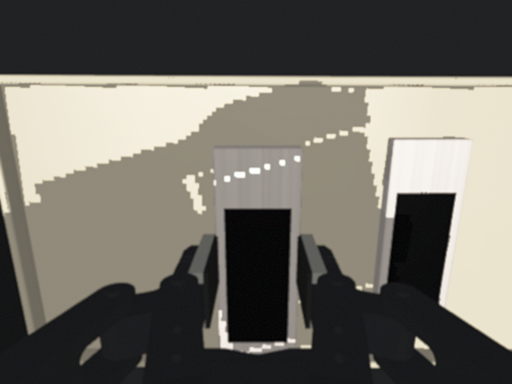

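Second plate is held beside the first with a good gap. Lowering, then releasing.

Call:
move_arm([
  [0,0,10,0],
  [0,0,16,0],
  [0,0,19,0],
  [0,0,20,0],
  [0,0,20,0],
])

```text
time_s: 19.75
position: [0.4868, 0.2911, 0.005]
tool_rot: [[-0.052, 0.999, -0.0], [0.999, 0.052, -0.0], [-0.0, -0.0, -1.0]]
ft_force: [-2.3, -1.2, 3.5]
grip_width: 0.0341
```

Call:
move_arm([
  [0,0,0,0],
  [0,0,0,0],
  [0,0,0,0],
  [0,0,0,0],
  [0,0,-40,0],
  [0,0,-80,0],
  [0,0,-130,0],
  [0,0,-170,0],
  [0,0,-200,0],
  [0,0,-200,0],
  [0,0,-200,0],
], grip=0.42)

```text
time_s: 20.85
position: [0.4869, 0.2911, 0.2046]
tool_rot: [[-0.052, 0.999, 0.0], [0.999, 0.052, 0.0], [0.0, 0.0, -1.0]]
ft_force: [-0.6, -0.1, -0.7]
grip_width: 0.0496
```

```bash
python3 -c "
from h import *
go((.47,-.29,.24,3));snap('wrist','w9.png')"
```

```text
t 20.85 tcp [0.4869 0.2911 0.2046] yaw 92.98 w 0.0496 F [-0.6 -0.1 -0.7]
(0.47, -0.29, 0.24, 3) -> [-579.5, -47.1, -35.4] 1.5704
```

View pics/w9.png

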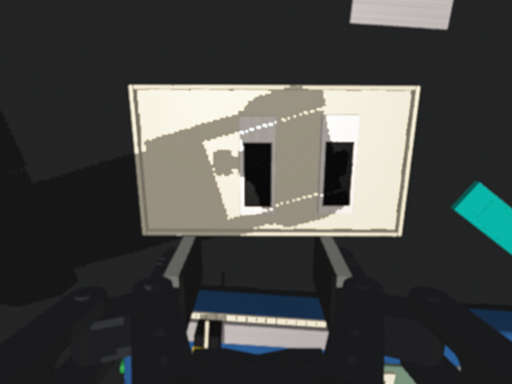

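Both finished plates lie flat in the tray, film up. Next, the stroke stop: hovering with a view of the stop and the clip.

```bash
python3 -c "
from h import *
go((.46,.125,.22,-1.5))"
```

```text
t 20.9 tcp [0.4866 0.291  0.2037] yaw 92.98 w 0.0495 F [-0.5 -0.5 -0.4]
(0.46, 0.125, 0.22, -1.5) -> [-164.4, -35.2, -16.1] 1.649
```

Call:
move_arm([
  [-164.4,-35.2,-16,1.649],
  [-164.4,-35.2,-16,1.649],
  [-164.4,-35.2,-16,1.649],
  [-164.4,-35.2,-16,1.649],
  [-164.4,-35.2,-16,1.649],
  [-164.4,-35.2,-16,1.649],
  [-164.4,-35.2,-16,1.649],
  [-164.4,-35.2,-16,1.649],
  [-164.4,-35.2,-16,1.649],
  [-164.4,-35.2,-16,1.649],
  [-164.4,-35.2,-16,1.649],
  [-164.4,-35.2,-16,1.649],
  [-164.4,-35.2,-16,1.649],
  [-164.4,-35.2,-16,1.649],
], grip=1.0)

```text
time_s: 22.3
position: [0.4603, 0.1252, 0.2202]
tool_rot: [[1.0, -0.023, -0.001], [-0.023, -1.0, -0.0], [-0.001, 0.0, -1.0]]
ft_force: [-0.9, -0.3, -0.8]
grip_width: 0.0002
```

```bash
python3 -c "
from h import *
go();snap('wrist','w10.png')
cv2.imwrite('pics/w10b.png',cv2.resize(cv2.imread('pics/w10.png'),(800,600),interpolation=2))"
```

```text
t 22.3 tcp [0.4603 0.1252 0.2202] yaw -1.33 w 0.0002 F [-0.9 -0.3 -0.8]
```

View pics/w10b.png

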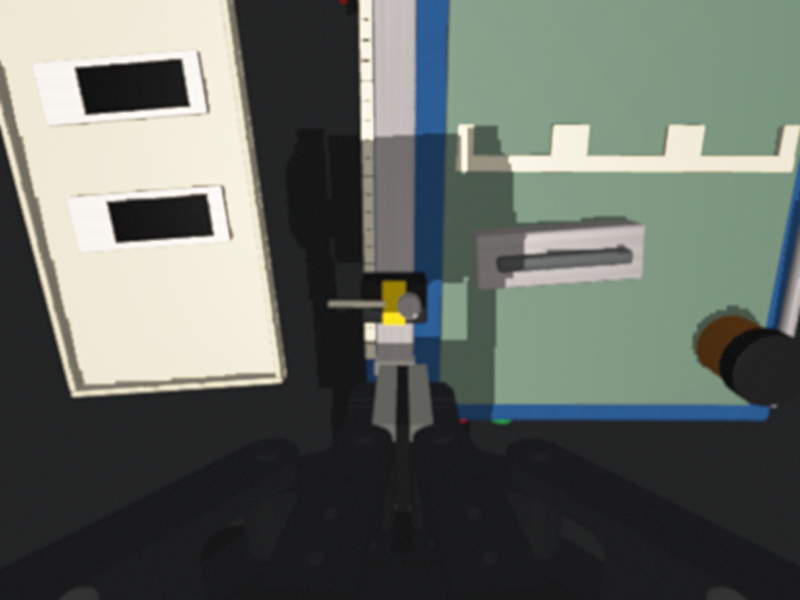

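```bash
cat >> h.py <<'E'
def wc(w,c=None):
    c=CO if c is None else c;d=np.array(w[:2])-c[:2];a,b=np.cos(c[2]),np.sin(c[2]);return np.round([a*d[0]+b*d[1],-b*d[0]+a*d[1]],4)
E
python3 -c "
from quad import *
W=cam('wrist')
r=pose(W,[(362,273),(427,274),(426,322),(363,322)],.085);print(r,wc(r[0]))
for z in(.08,.087):print('ptr',wc(ray(W,np.array([303,328])*.64,z)))
x,y,_=cw(-.170,.108);go((x,y,.068,-1.5),(cw(-.155,.108)[0],cw(-.155,.108)[1],.068,-1.5))"
```

```text
(array([0.4509, 0.1288]), -1.6, 0.0271, 0.0344) [-0.1265  0.1123]
ptr [-0.1308  0.1488]
ptr [-0.1287  0.1478]
t 22.35 tcp [0.4603 0.1252 0.2203] yaw -1.37 w 0.0 F [0.1 0.1 0.8]
(np.float64(0.40726514040585265), np.float64(0.12568300008651068), 0.068, -1.5) -> [-52.9, 0.8, 152.4] 0.0023
(np.float64(0.42226007069145627), np.float64(0.12529304402502553), 0.068, -1.5) -> [-37.9, 0.8, 152.4] 0.0023
```

Call:
move_arm([
  [-53,-4,0,0],
  [-53,-4,50,0],
  [-53,-4,100,0],
  [-53,-4,135,0],
  [-53,-4,148,0],
  [-53,-4,152,0],
  [-53,-4,152,0],
  [-53,-4,152,0],
])

```text
time_s: 23.15
position: [0.4081, 0.1306, 0.0696]
tool_rot: [[1.0, -0.026, 0.002], [-0.026, -1.0, 0.0], [0.002, -0.0, -1.0]]
ft_force: [0.6, 0.2, -0.1]
grip_width: 0.0001
```

```bash
python3 -c "
from h import *
s=env.observe();print(wc(s['position']));go();snap('wrist','w11.png')
cv2.imwrite('pics/w11b.png',cv2.resize(cv2.imread('pics/w11.png'),(800,600),interpolation=2))"
```

```text
[-0.1693  0.113 ]
t 23.15 tcp [0.4081 0.1306 0.0696] yaw -1.47 w 0.0001 F [ 0.6  0.2 -0.1]
```

View pics/w11b.png

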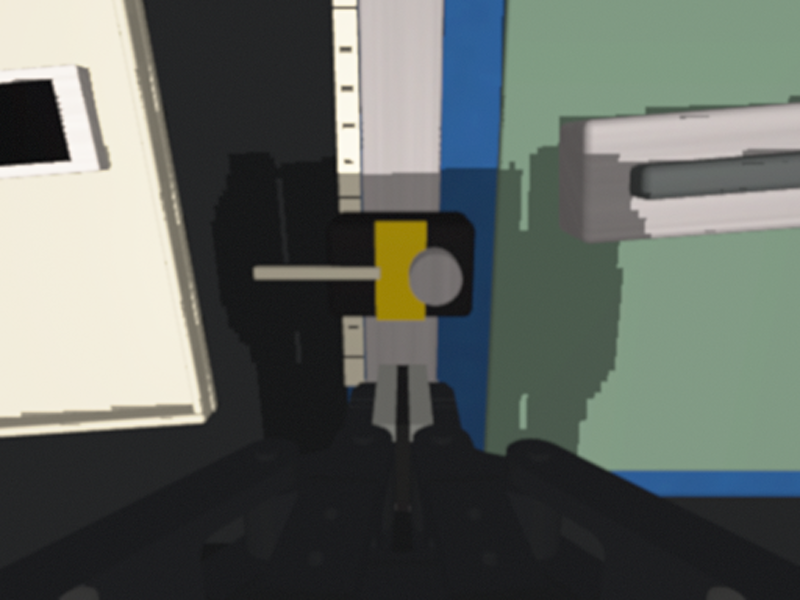

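Call:
move_arm([
  [10,0,0,0],
  [16,0,0,0],
  [22,0,0,0],
  [28,0,0,0],
  [34,0,0,0],
  [40,0,0,0],
  [46,0,0,0],
  [52,0,0,0],
  [58,0,0,0],
  [64,0,0,0],
  [70,0,0,0],
  [76,0,0,0],
  [82,0,0,0],
  [88,0,0,0],
  [94,0,0,0],
  [100,0,0,0],
  [106,0,0,0],
  [112,0,0,0],
  [118,0,0,0],
  [118,0,0,0],
])

```text
time_s: 25.2
position: [0.5252, 0.1275, 0.0687]
tool_rot: [[1.0, -0.026, -0.002], [-0.026, -1.0, 0.0], [-0.002, -0.0, -1.0]]
ft_force: [-4.8, 0.1, 3.7]
grip_width: 0.0001
```

```bash
python3 -c "
from h import *
s=env.observe();print(wc(s['position']));go();snap('wrist','w12.png')
cv2.imwrite('pics/w12b.png',cv2.resize(cv2.imread('pics/w12.png'),(800,600),interpolation=2))"
```

```text
[-0.0522  0.1129]
t 25.2 tcp [0.5252 0.1275 0.0687] yaw -1.5 w 0.0001 F [-4.8  0.1  3.7]
```

View pics/w12b.png

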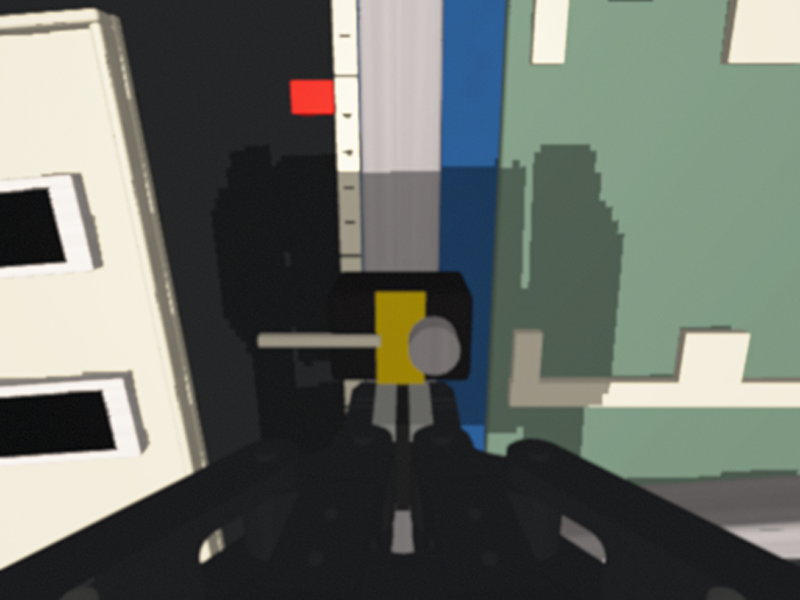

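```bash
python3 -c "
from h import *
W=cam('wrist')
for z in(.072,.08,.086):print('ptr',z,wc(ray(W,np.array([341,262])*.64,z)))
for z in(.05,.056,.062):print('mark',z,[wc(ray(W,np.array([r,313])*.64,z)) for r in(80,97,114)])
"
```

```text
ptr 0.072 [-0.0345  0.1509]
ptr 0.08 [-0.0315  0.1486]
ptr 0.086 [-0.0293  0.147 ]
mark 0.05 [array([0.0351, 0.1371]), array([0.0306, 0.1373]), array([0.0261, 0.1375])]
mark 0.056 [array([0.0344, 0.1362]), array([0.0301, 0.1364]), array([0.0257, 0.1366])]
mark 0.062 [array([0.0338, 0.1352]), array([0.0296, 0.1354]), array([0.0254, 0.1356])]
```

Call:
move_arm([
  [5,0,0,0],
  [10,0,0,0],
  [15,0,0,0],
  [20,0,0,0],
  [25,0,0,0],
  [30,0,0,0],
  [34,0,0,0],
  [38,0,0,0],
  [42,0,0,0],
  [45,0,0,0],
  [47,0,0,0],
  [48,0,0,0],
  [48,0,0,0],
])

```text
time_s: 26.55
position: [0.5728, 0.1263, 0.0687]
tool_rot: [[1.0, -0.026, -0.003], [-0.026, -1.0, -0.0], [-0.003, 0.0, -1.0]]
ft_force: [-6.8, 0.2, 4.0]
grip_width: -0.0002
```

```bash
python3 -c "
from h import *
s=env.observe();print(wc(s['position']));go();snap('wrist','w13.png')
cv2.imwrite('pics/w13b.png',cv2.resize(cv2.imread('pics/w13.png'),(800,600),interpolation=2))"
```

```text
[-0.0046  0.1129]
t 26.55 tcp [0.5728 0.1263 0.0687] yaw -1.49 w -0.0002 F [-6.8  0.2  4. ]
```

View pics/w13b.png

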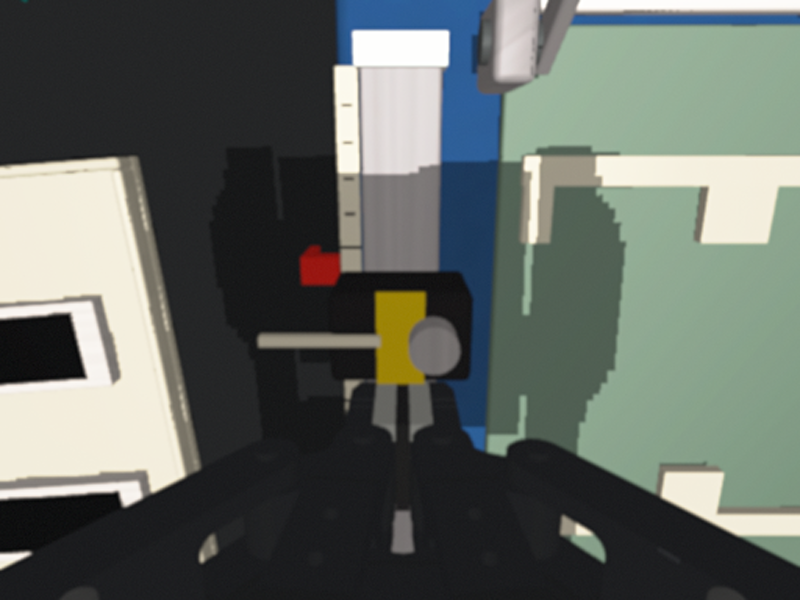

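```bash
python3 -c "
from h import *
W=cam('wrist')
for z in(.08,.086):print('ptr',z,wc(ray(W,np.array([341,262])*.64,z)))
for z in(.05,.056,.062):print('mark',z,[wc(ray(W,np.array([r,318])*.64,z)) for r in(247,254,284)])
im=cv2.imread('pics/w13.png')[140:250,150:260];cv2.imwrite('pics/w13c.png',cv2.resize(im,None,fx=5,fy=5,interpolation=2))
snap('top','t13.png');cv2.imwrite('pics/t13b.png',cv2.resize(cv2.imread('pics/t13.png')[140:210,180:250],None,fx=8,fy=8,interpolation=2))
"
```

```text
ptr 0.08 [0.0161 0.1486]
ptr 0.086 [0.0183 0.147 ]
mark 0.05 [array([0.0353, 0.1377]), array([0.0331, 0.1378]), array([0.0237, 0.1382])]
mark 0.056 [array([0.0364, 0.1368]), array([0.0343, 0.1369]), array([0.0252, 0.1373])]
mark 0.062 [array([0.0375, 0.1358]), array([0.0355, 0.1359]), array([0.0268, 0.1363])]
```

View pics/w13c.png

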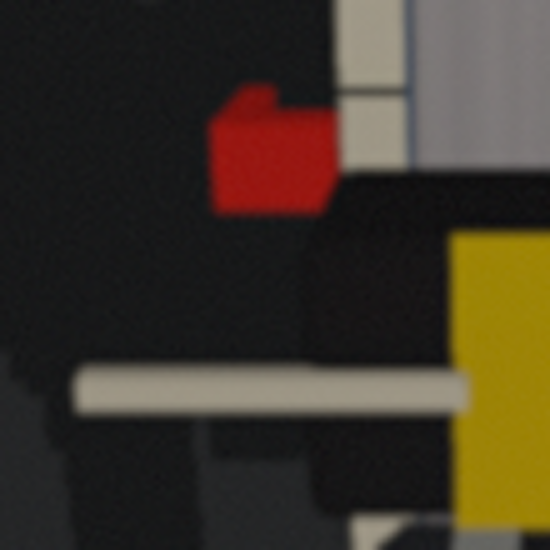

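View pics/t13b.png

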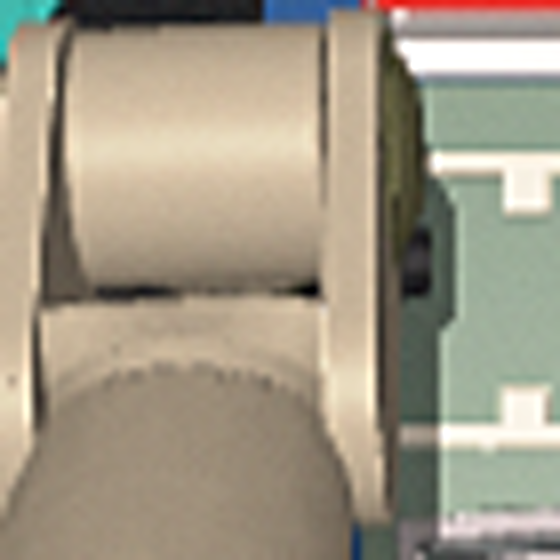

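Call:
move_arm([
  [1,0,0,0],
  [2,0,0,0],
  [3,0,0,0],
  [4,0,0,0],
  [5,0,0,0],
  [6,0,0,0],
  [6,0,0,0],
  [6,0,0,0],
])

```text
time_s: 27.45
position: [0.5787, 0.1261, 0.0687]
tool_rot: [[1.0, -0.026, -0.003], [-0.026, -1.0, -0.0], [-0.003, 0.0, -1.0]]
ft_force: [-6.2, -0.3, 3.6]
grip_width: 0.0001
```

```bash
python3 -c "
from h import *
s=env.observe();print(wc(s['position']));go();snap('wrist','w14.png')
im=cv2.imread('pics/w14.png')[130:240,150:260];cv2.imwrite('pics/w14c.png',cv2.resize(im,None,fx=5,fy=5,interpolation=2))
"
```

```text
[0.0014 0.1129]
t 27.45 tcp [0.5787 0.1261 0.0687] yaw -1.49 w 0.0001 F [-6.2 -0.3  3.6]
```

View pics/w14c.png

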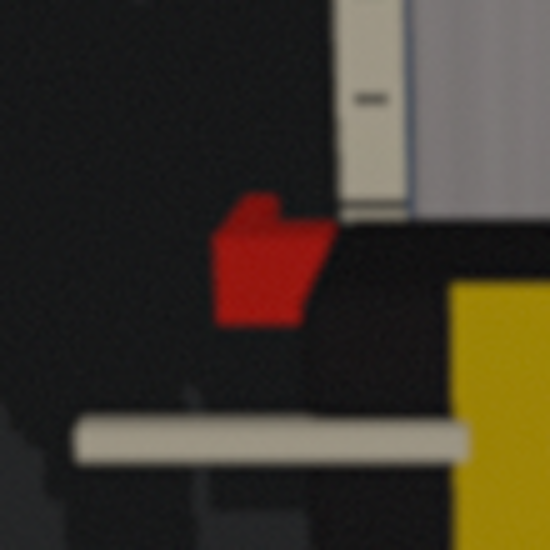

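Call:
move_arm([
  [-10,0,0,0],
  [-30,0,-20,0],
  [-50,0,-60,0],
  [-60,0,-100,0],
  [-60,0,-150,0],
  [-60,0,-150,0],
  [-60,0,-150,0],
])

```text
time_s: 28.2
position: [0.5197, 0.1276, 0.2195]
tool_rot: [[1.0, -0.026, 0.003], [-0.026, -1.0, 0.0], [0.003, -0.0, -1.0]]
ft_force: [0.1, 0.3, -0.8]
grip_width: -0.0001
```

```bash
python3 -c "
from h import *
s=env.observe();print(wc(s['position']));go();snap('wrist','w15.png')
im=cv2.imread('pics/w15.png')[40:190,150:300];cv2.imwrite('pics/w15c.png',cv2.resize(im,None,fx=4,fy=4,interpolation=2))
"
```

```text
[-0.0577  0.1129]
t 28.2 tcp [0.5197 0.1276 0.2195] yaw -1.5 w -0.0001 F [ 0.1  0.3 -0.8]
```

View pics/w15c.png

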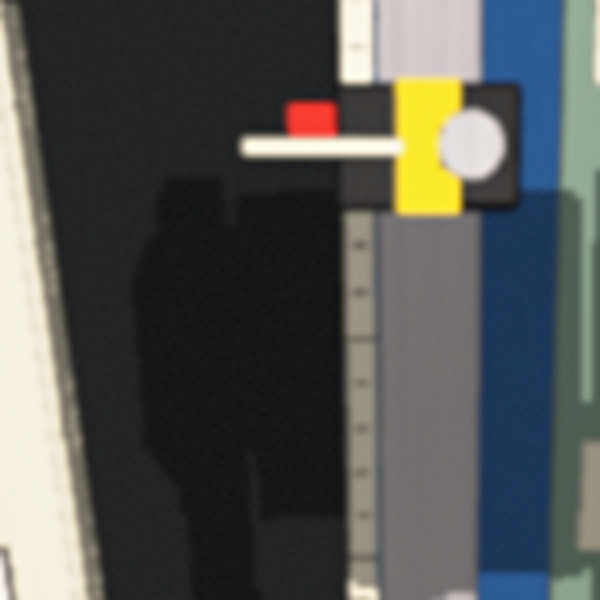

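```bash
python3 -c "
from h import *
from scipy.optimize import least_squares
W2=cam('wrist')
R=np.array([[1,-.026,-.003],[-.026,-1,0],[-.003,0,-1]]);
st=dict(tool_rot=R,position=np.array([.5787,.1261,.0687]));W1=cam('wrist',st)
for n,a,b in(('ptr',(218,165),(76.75,210.5)),('clipFL',(177.2,192.4),(65.5,221.75))):
    f=lambda p:np.r_[proj(W1,p)-a,proj(W2,p)-b]
    o=least_squares(f,[.6,.15,.08]);print(n,o.x.round(4),wc(o.x),f(o.x).round(1))
"
```

```text
ptr [0.6018 0.1611 0.0841] [0.0236 0.1484] [ 0.1  0.3 -0.2 -0.7]
clipFL [0.6116 0.1544 0.057 ] [0.0336 0.142 ] [ 0.1  0.2 -0.1 -0.4]
```

Triangulated: pointer at coater x 23.6 mm, clip centre about 29.6 mm, so 6 mm remain. Pushing 5 mm more.

```bash
python3 -c "
from h import *
a=cw(-.012,.113,.0687);b=cw(.0064,.113,.0687)
go((*a,-1.5),(*b,-1.5))"
```

```text
t 28.25 tcp [0.5192 0.1276 0.2182] yaw -1.5 w -0.0002 F [-1.  -0.  -0.7]
(np.float64(0.5653417247680387), np.float64(0.12657377300073497), 0.0687, -1.5) -> [46.2, -0.2, 149.5] -0.0001
(np.float64(0.583735505918379), np.float64(0.12609542689864653), 0.0687, -1.5) -> [64.6, -0.2, 149.4] -0.0001
```

Call:
move_arm([
  [20,0,30,0],
  [40,0,75,0],
  [46,0,115,0],
  [46,0,140,0],
  [46,0,149,0],
  [46,0,149,0],
  [52,0,149,0],
  [56,0,149,0],
  [58,0,149,0],
  [60,0,149,0],
  [61,0,149,0],
  [61.5,0,149,0],
  [61.5,0,149,0],
])

```text
time_s: 29.55
position: [0.5799, 0.1261, 0.0703]
tool_rot: [[1.0, -0.026, -0.002], [-0.026, -1.0, -0.0], [-0.002, 0.0, -1.0]]
ft_force: [-5.5, -0.4, 5.1]
grip_width: -0.0003
```

```bash
python3 -c "
from h import *
s=env.observe();print(wc(s['position']));go()"
```

```text
[0.0026 0.1129]
t 29.55 tcp [0.5799 0.1261 0.0703] yaw -1.49 w -0.0003 F [-5.5 -0.4  5.1]
```

Now at 2.6, target 6.4: 3.8 mm more, gently.

Call:
move_arm([
  [1,0,0,0],
  [2,0,0,0],
  [3,0,0,0],
  [3.7,0,0,0],
  [3.7,0,0,0],
  [3.7,0,0,0],
])

```text
time_s: 30.15
position: [0.5836, 0.126, 0.0703]
tool_rot: [[1.0, -0.026, -0.002], [-0.026, -1.0, -0.0], [-0.002, 0.0, -1.0]]
ft_force: [-6.7, -0.7, 5.5]
grip_width: -0.0
```

Call:
move_arm([
  [-10,0,0,0],
  [-30,0,-20,0],
  [-50,0,-60,0],
  [-65,0,-100,0],
  [-65,0,-150,0],
  [-65,0,-150,0],
  [-65,0,-150,0],
])

```text
time_s: 30.85
position: [0.5196, 0.1277, 0.2207]
tool_rot: [[1.0, -0.026, 0.003], [-0.026, -1.0, 0.0], [0.003, -0.0, -1.0]]
ft_force: [-0.3, 0.0, 0.1]
grip_width: 0.0003
```

```bash
python3 -c "
from h import *
go((.47,-.27,.25,0));snap('wrist','w16.png')
im=cv2.imread('pics/w16.png')[40:190,150:300];cv2.imwrite('pics/w16c.png',cv2.resize(im,None,fx=4,fy=4,interpolation=2))
W=cam('wrist')
for L in((.0336,.142,.057),(.0296,.142,.057),(.0256,.142,.057),(.0286,.1484,.0841)):q=proj(W,cw(*L));print(L,((q-[40,150])*4).round(1))
"
```

```text
t 30.85 tcp [0.5196 0.1277 0.2207] yaw -1.5 w 0.0003 F [-0.3  0.   0.1]
(0.47, -0.27, 0.25, 0) -> [-39.1, 398.8, -29.5] -0.0261
(0.0336, 0.142, 0.057) [101.8 286.5]
(0.0296, 0.142, 0.057) [122.1 287.1]
(0.0256, 0.142, 0.057) [142.2 287.6]
(0.0286, 0.1484, 0.0841) [118.8 239.5]
```

View pics/w16c.png

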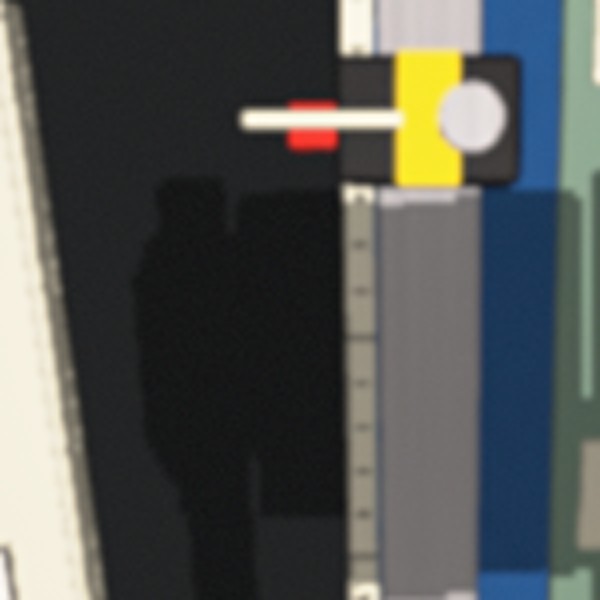

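The pointer stands over the clip, about 1 mm before its middle. Now the blanks.

Call:
move_arm([
  [-39,399,-30,-0.026],
  [-39,399,-30,-0.026],
  [-39,399,-30,-0.026],
  [-39,399,-30,-0.026],
  [-39,399,-30,-0.026],
  [-39,399,-30,-0.026],
  [-39,399,-30,-0.026],
  [-39,399,-30,-0.026],
  [-39,399,-30,-0.026],
  [-39,399,-30,-0.026],
  [-39,399,-30,-0.026],
  [-39,399,-30,-0.026],
], grip=0.35)

```text
time_s: 32.1
position: [0.4705, -0.2688, 0.2494]
tool_rot: [[1.0, 0.002, -0.001], [0.002, -1.0, 0.001], [-0.001, -0.001, -1.0]]
ft_force: [-0.4, -0.8, -0.3]
grip_width: 0.0554
```

```bash
python3 -c "
from h import *
go();snap('wrist','w17.png')
cv2.imwrite('pics/w17b.png',cv2.resize(cv2.imread('pics/w17.png'),(800,600),interpolation=2))"
```

```text
t 32.1 tcp [ 0.4705 -0.2688  0.2494] yaw 0.09 w 0.0554 F [-0.4 -0.8 -0.3]
```

View pics/w17b.png

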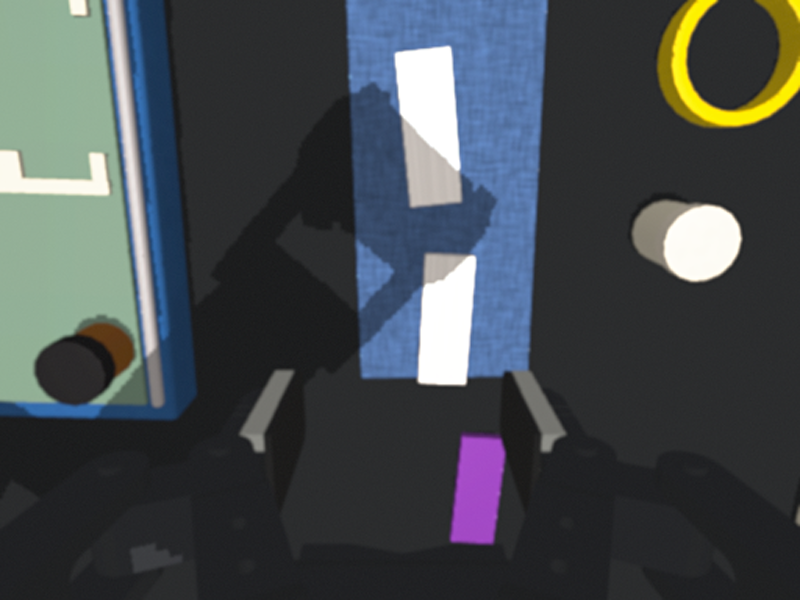

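Candidates: bare silver plates at (430,127) and (447,320) on the mat, and a purple one at (478,488) off it. The two silver ones are the blanks; the purple one is excluded by the task.

```bash
python3 -c "
from quad import *
W=cam('wrist')
a=pose(W,[(395,53),(451,46),(461,202),(410,207)],.011);b=pose(W,[(424,255),(476,256),(466,385),(417,383)],.011);print(a,b)
im=cv2.imread('pics/w17.png')[20:260,240:330];cv2.imwrite('pics/w17c.png',cv2.resize(im,None,fx=2.5,fy=2.5,interpolation=2))
go((*a[0],.06,a[1]),(*a[0],.006,a[1]))"
```

```text
(array([ 0.5501, -0.2878]), 5.7, 0.1004, 0.0363) (array([ 0.4133, -0.302 ]), -2.2, 0.101, 0.0377)
t 32.15 tcp [ 0.4705 -0.2689  0.2495] yaw 0.1 w 0.0556 F [0.1 0.1 0. ]
(np.float64(0.5501), np.float64(-0.2878), 0.06, 5.7) -> [79.6, 19.1, 189.5] -0.0978
(np.float64(0.5501), np.float64(-0.2878), 0.006, 5.7) -> [79.6, 19.2, 243.5] -0.0978
```

View pics/w17c.png

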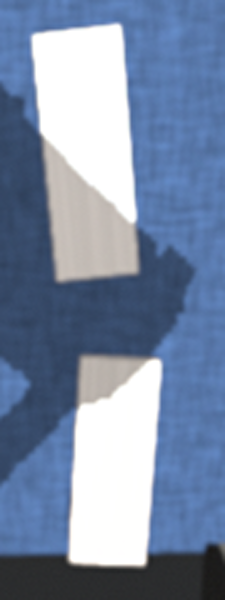

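Call:
move_arm([
  [40,10,45,-0.05],
  [79.6,19.2,90,-0.098],
  [79.6,19.2,135,-0.098],
  [79.6,19.2,180,-0.098],
  [79.6,19.2,215,-0.098],
  [79.6,19.2,232,-0.098],
  [79.6,19.2,241,-0.098],
  [79.6,19.2,244,-0.098],
  [79.6,19.2,244,-0.098],
  [79.6,19.2,244,-0.098],
])

```text
time_s: 33.15
position: [0.5505, -0.2897, 0.0071]
tool_rot: [[0.995, 0.098, 0.002], [0.098, -0.995, -0.001], [0.002, 0.002, -1.0]]
ft_force: [-0.4, -0.4, 0.3]
grip_width: 0.0555
```

Call:
move_arm([
  [0,0,0,0],
  [0,0,0,0],
  [0,0,0,0],
  [0,0,0,0],
  [0,0,0,0],
  [0,0,0,0],
], grip=1.0, grip_force=60)

```text
time_s: 33.75
position: [0.5502, -0.2897, 0.0072]
tool_rot: [[0.995, 0.098, 0.002], [0.098, -0.995, -0.001], [0.001, 0.001, -1.0]]
ft_force: [-0.9, 1.8, 6.9]
grip_width: 0.0329
```

```bash
python3 -c "
from h import *
x,y,_=cw(0,-.014)
go((.55,-.287,.12,5.7),(x,y,.12,-1.5),(x,y,.08,-1.5));snap('wrist','w18.png')"
```

```text
t 33.75 tcp [ 0.5502 -0.2897  0.0072] yaw 5.6 w 0.0329 F [-0.9  1.8  6.9]
(0.55, -0.287, 0.12, 5.7) -> [0.2, -2.6, -112.8] -0.0017
(np.float64(0.5740360410092805), np.float64(-0.0006952682665633276), 0.12, -1.5) -> [52.1, -285.1, -113.1] 0.124
(np.float64(0.5740360410092805), np.float64(-0.0006952682665633276), 0.08, -1.5) -> [52.0, -285.2, -73.1] 0.124
```

View pics/w18.png

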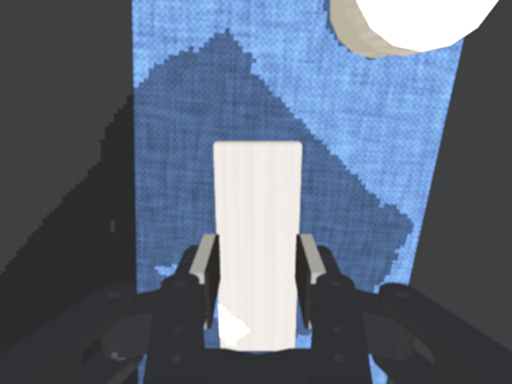

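Held, but only by the upper 4 mm. Re-gripping 3 mm lower.

Call:
move_arm([
  [0,0,0,0],
  [0,0,0,0],
  [0,0,0,0],
  [0,0,3.2,0],
  [0,0,3.2,0],
], grip=0.42)

```text
time_s: 34.3
position: [0.5496, -0.2893, 0.0019]
tool_rot: [[0.995, 0.098, -0.001], [0.098, -0.995, 0.001], [-0.001, -0.001, -1.0]]
ft_force: [0.2, 0.2, -0.1]
grip_width: 0.0494
```

Call:
move_arm([
  [0,0,0,0],
  [0,0,0,0],
  [0,0,0,0],
  [0,0,0,0],
  [0,0,0,0],
  [0,0,0,0],
], grip=1.0, grip_force=60)

```text
time_s: 34.9
position: [0.55, -0.2895, 0.0027]
tool_rot: [[0.995, 0.098, 0.0], [0.098, -0.995, -0.0], [0.0, 0.0, -1.0]]
ft_force: [-0.4, -0.1, 3.2]
grip_width: 0.0338
```

Call:
move_arm([
  [0,0,-5,0],
  [0,0,-30,0],
  [0,0,-70,0],
  [0,0,-110,0],
  [0,0,-110,0],
])

```text
time_s: 35.4
position: [0.5517, -0.2907, 0.1182]
tool_rot: [[0.995, 0.098, 0.008], [0.098, -0.995, -0.006], [0.007, 0.007, -1.0]]
ft_force: [1.2, 0.5, -0.6]
grip_width: 0.034
```

```bash
python3 -c "
from h import *
x,y,_=cw(0,-.014)
go((x,y,.12,-1.5),(x,y,.075,-1.5));snap('wrist','w19.png')
cv2.imwrite('pics/w19b.png',cv2.resize(cv2.imread('pics/w19.png'),(800,600),interpolation=2))"
```

```text
t 35.4 tcp [ 0.5517 -0.2907  0.1182] yaw 5.61 w 0.034 F [ 1.2  0.5 -0.6]
(np.float64(0.5740360410092805), np.float64(-0.0006952682665633276), 0.12, -1.5) -> [50.6, -286.5, -3.4] 0.1242
(np.float64(0.5740360410092805), np.float64(-0.0006952682665633276), 0.075, -1.5) -> [50.3, -286.8, 41.6] 0.1242
```

View pics/w19b.png

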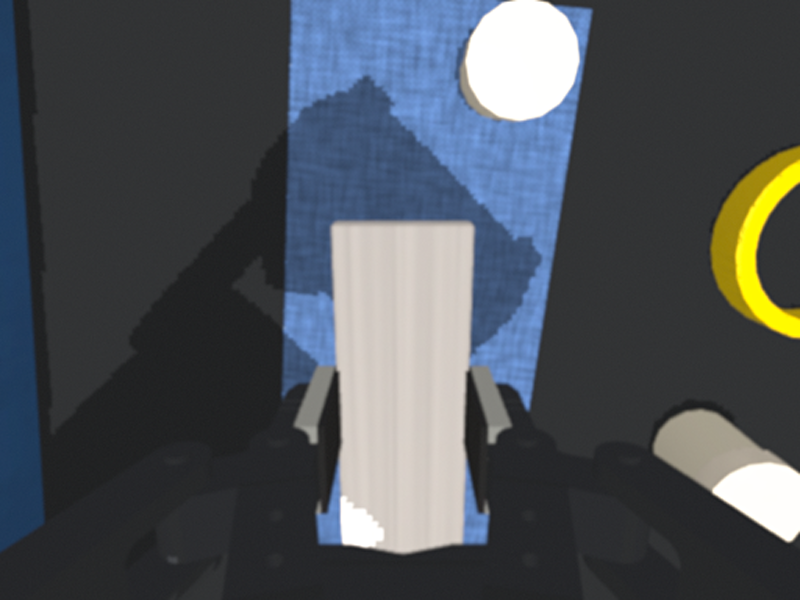

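```bash
python3 -c "
from quad import *
st=env.observe();W=cam('wrist',st);p=np.array(st['position']);R=np.array(st['tool_rot']).reshape(3,3)
P=np.array([ray(W,np.array([y,x])*.64,p[2]+.007) for x,y in[(332,222),(473,222),(463,545),(343,545)]])
T=(P-p)@R;print((T*1000).round(1))
"
```

```text
[[ 50.9 -16.9  -6.9]
 [ 50.9  18.8  -6.7]
 [-46.6  19.2  -7.1]
 [-46.5 -17.   -7.2]]
```

Call:
move_arm([
  [10,-50,-5,0.03],
  [20,-100,-5,0.06],
  [30,-150,-5,0.124],
  [40,-200,-5,0.124],
  [50,-250,-5,0.124],
  [50,-287,-4,0.124],
  [50,-287,5,0.124],
  [50,-287,20,0.124],
  [50,-287,35,0.124],
  [50,-287,41,0.124],
  [50,-287,41,0.124],
  [50,-287,41,0.124],
])

```text
time_s: 36.65
position: [0.5717, 0.0007, 0.0715]
tool_rot: [[1.0, -0.027, -0.0], [-0.027, -1.0, -0.0], [-0.0, 0.0, -1.0]]
ft_force: [-0.2, -0.5, -0.9]
grip_width: 0.0338
```

```bash
python3 -c "
from h import *
x,y,_=cw(-.0007,-.014)
go((x,y,.055,-1.5));snap('wrist','w20.png')
cv2.imwrite('pics/w20b.png',cv2.resize(cv2.imread('pics/w20.png'),(800,600),interpolation=2))"
```

```text
t 36.65 tcp [0.5717 0.0007 0.0715] yaw -1.52 w 0.0338 F [-0.2 -0.5 -0.9]
(np.float64(0.5733362775959524), np.float64(-0.0006770703170273541), 0.055, -1.5) -> [1.7, 1.4, 16.5] -0.0004
```

View pics/w20b.png

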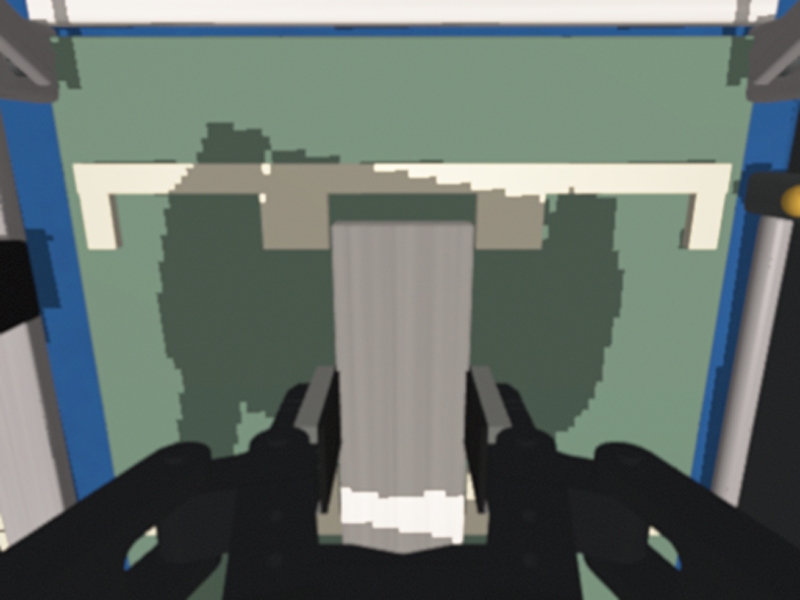

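Plate is centred on pocket 1 (blocks at 329 and 475, plate 332 to 472). Lowering.

Call:
move_arm([
  [1.7,0.6,5,0],
  [1.7,0.6,10,0],
  [1.7,0.6,14,0],
  [1.7,0.6,16,0],
  [1.7,0.6,16.5,0],
  [1.7,0.6,16.5,0],
])

```text
time_s: 37.3
position: [0.5733, 0.0004, 0.055]
tool_rot: [[1.0, -0.026, -0.0], [-0.026, -1.0, -0.0], [-0.0, 0.0, -1.0]]
ft_force: [-0.4, 0.5, -0.4]
grip_width: 0.0337
```

```bash
python3 -c "
from h import *
go();snap('wrist','w21.png')"
```

```text
t 37.3 tcp [5.733e-01 4.000e-04 5.500e-02] yaw -1.5 w 0.0337 F [-0.4  0.5 -0.4]
```

View pics/w21.png

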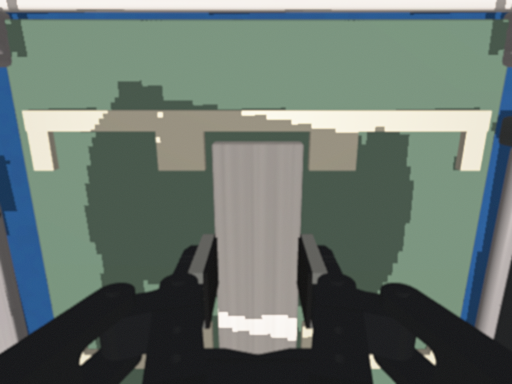

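In the pocket. Releasing, lifting, and going back to the second blank.

```bash
python3 -c "
from h import *
go((.573,0,.13,-1.5),(.40,-.302,.13,-2.2))"
```

```text
t 37.35 tcp [5.733e-01 4.000e-04 5.510e-02] yaw -1.5 w 0.034 F [ 0.3 -0.3 -0.7]
(0.573, 0, 0.13, -1.5) -> [-0.3, 0.5, -74.9] 0.0
(0.4, -0.302, 0.13, -2.2) -> [-165.4, 306.9, -74.9] 0.0122
```

Call:
move_arm([
  [0,0,0,0],
  [0,0,0,0],
  [0,0,0,0],
  [0,0,-40,0],
  [0,0,-80,0],
  [-10,40,-100,0],
  [-30,80,-100,0.012],
  [-165,307,-75,0.012],
  [-165,307,-75,0.012],
  [-165,307,-75,0.012],
  [-165,307,-75,0.012],
  [-165,307,-75,0.012],
  [-165,307,-75,0.012],
  [-165,307,-75,0.012],
  [-165,307,-75,0.012],
  [-165,307,-75,0.012],
  [-165,307,-75,0.012],
], grip=0.42)

```text
time_s: 39.05
position: [0.401, -0.3011, 0.1302]
tool_rot: [[0.999, -0.036, 0.0], [-0.036, -0.999, -0.0], [0.0, 0.0, -1.0]]
ft_force: [-0.1, -0.4, -0.2]
grip_width: 0.0498
```

```bash
python3 -c "
from h import *
go();snap('wrist','w22.png')
cv2.imwrite('pics/w22b.png',cv2.resize(cv2.imread('pics/w22.png'),(800,600),interpolation=2))
snap('top','t22.png');cv2.imwrite('pics/t22b.png',cv2.resize(cv2.imread('pics/t22.png')[100:260,130:380],None,fx=3.2,fy=3.2,interpolation=2))"
```

```text
t 39.05 tcp [ 0.401  -0.3011  0.1302] yaw -2.08 w 0.0498 F [-0.1 -0.4 -0.2]
```

View pics/w22b.png

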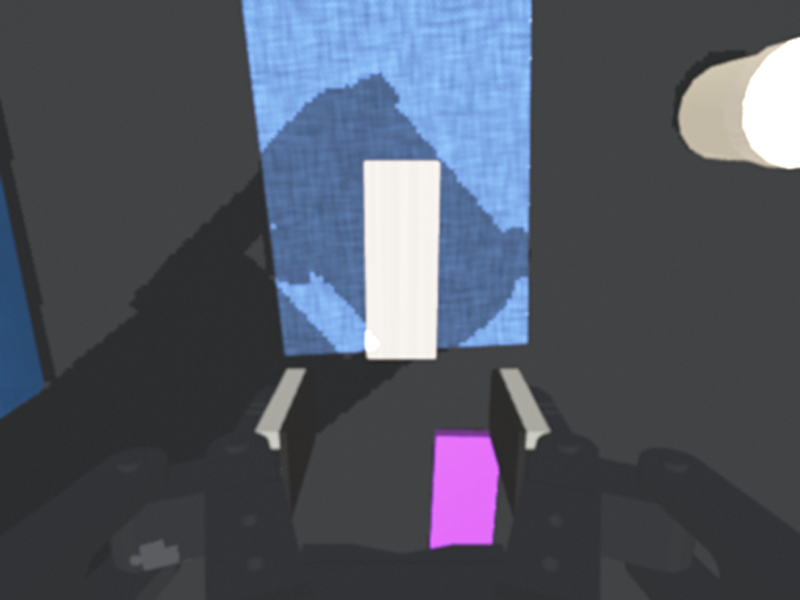

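View pics/t22b.png

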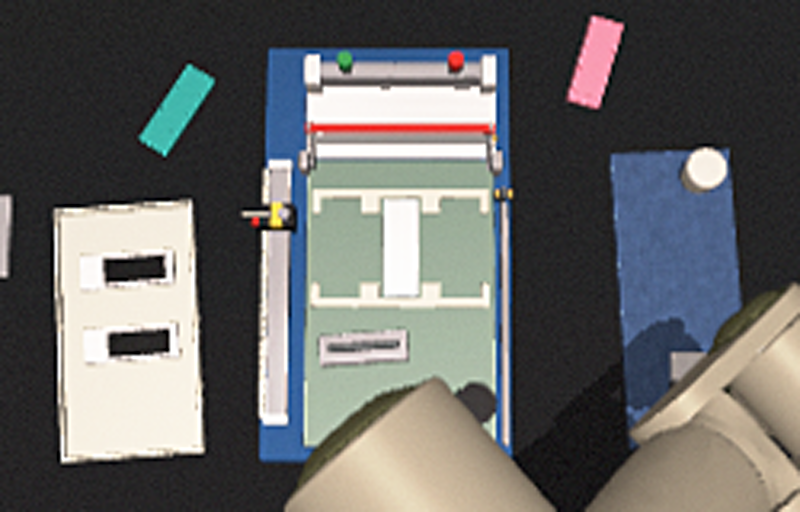

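First blank sits in pocket 1, finished plates are in the tray. Second blank is at about (401,259), not moved.

```bash
python3 -c "
from quad import *
W=cam('wrist')
b=pose(W,[(363,160),(440,161),(436,359),(366,357)],.011);print(b)
go((*b[0],.0025,b[1]))
T=cam('top')
for L in((.0286,.1484,.0841),(.0296,.142,.057)):print(((proj(T,cw(*L))-[100,130])*3.2).round(1))
im=cv2.imread('pics/t22.png')[155:180,195:230];cv2.imwrite('pics/t22c.png',cv2.resize(im,None,fx=20,fy=20,interpolation=2))"
```

```text
(array([ 0.4135, -0.3021]), -2.3, 0.1001, 0.0365)
t 39.15 tcp [ 0.4008 -0.3014  0.1301] yaw -2.1 w 0.0498 F [ 0.2 -0.5  0.2]
(np.float64(0.4135), np.float64(-0.3021), 0.0025, -2.3) -> [12.7, 0.2, 127.6] 0.0035
[214.5 242.1]
[219.2 251.8]
```

View pics/t22c.png

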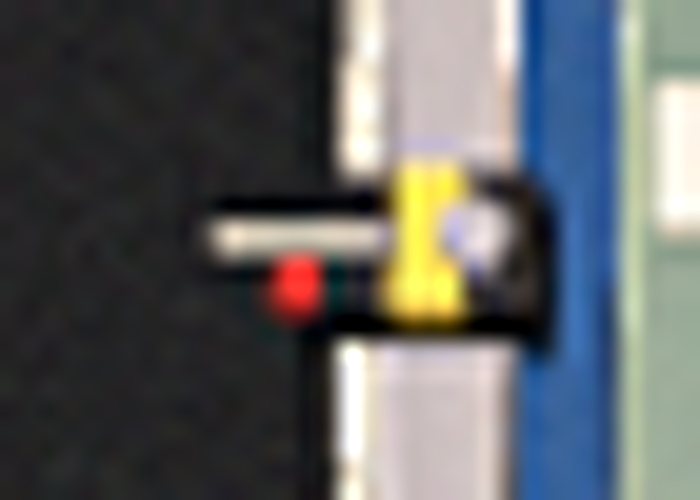

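Run:
```python
from h import *
T=cam('top')
def red(f):
    im=cv2.imread('pics/'+f).astype(float);b,g,r=im[...,0],im[...,1],im[...,2]
    sub=np.clip(r-np.maximum(g,b)-25,0,None)[150:185,200:216];ys,xs=np.mgrid[150:185,200:216]
    return (sub*ys).sum()/sub.sum(),(sub*xs).sum()/sub.sum(),sub.sum()
print('red',red('top0.png'),red('t22.png'))
def ptr(f,c0,c1,r0,r1):
    im=cv2.imread('pics/'+f).astype(float);g=im[r0:r1,c0:c1,1];g=np.clip(g-60,0,None)
    ys=np.arange(r0,r1);return [(round((g[:,i]*ys).sum()/max(g[:,i].sum(),1),2)) for i in range(g.shape[1])]
print('ptr',ptr('t22.png',205,211,162,172),ptr('top0.png',205,213,210,222))
for z in(.050,.057):print('mark',z,wc(ray(T,red('top0.png')[:2],z)))
for z in(.08,.084,.088):print('ptr',z,wc(ray(T,(np.mean(ptr('t22.png',206,210,163,170)),208),z)),wc(ray(T,(np.mean(ptr('top0.png',206,210,211,221)),208),z)))
```

```text
red (np.float64(168.38413098236776), np.float64(209.78148614609572), np.float64(1588.0)) (np.float64(168.80020387359838), np.float64(209.4862385321101), np.float64(981.0))
ptr [np.float64(166.19), np.float64(166.41), np.float64(166.39), np.float64(166.39), np.float64(166.39), np.float64(166.38)] [np.float64(215.28), np.float64(215.3), np.float64(215.29), np.float64(215.28), np.float64(215.27), np.float64(215.48), np.float64(215.91), np.float64(215.2)]
mark 0.05 [0.0316 0.1393]
mark 0.057 [0.03   0.1384]
ptr 0.08 [0.0317 0.1414] [-0.1288  0.1379]
ptr 0.084 [0.0308 0.1408] [-0.1292  0.1374]
ptr 0.088 [0.0299 0.1403] [-0.1295  0.1369]
```

Top view puts the pointer about +0.8 mm from the clip middle, the wrist view about -1 mm. Both are well within 4 mm. Grasping blank 2.

Call:
move_arm([
  [12.7,0.2,40,0.0035],
  [12.7,0.2,80,0.0035],
  [12.7,0.2,105,0.0035],
  [12.7,0.2,120,0.0035],
  [12.7,0.2,126,0.0035],
  [12.7,0.2,127.5,0.0035],
  [12.7,0.2,127.5,0.0035],
  [12.7,0.2,127.5,0.0035],
])

```text
time_s: 39.95
position: [0.4134, -0.3031, 0.0034]
tool_rot: [[0.999, -0.042, 0.001], [-0.042, -0.999, -0.001], [0.001, 0.001, -1.0]]
ft_force: [0.5, -0.1, 0.8]
grip_width: 0.0493
```

Call:
move_arm([
  [0,0,0,0],
  [0,0,0,0],
  [0,0,0,0],
  [0,0,0,0],
  [0,0,0,0],
  [0,0,0,0],
], grip=1.0, grip_force=60)

```text
time_s: 40.55
position: [0.4132, -0.303, 0.0036]
tool_rot: [[0.999, -0.042, 0.001], [-0.042, -0.999, -0.001], [0.001, 0.001, -1.0]]
ft_force: [-0.2, 0.7, 7.7]
grip_width: 0.0337
```

Call:
move_arm([
  [0,0,-5,0],
  [0,0,-30,0],
  [0,0,-70,0],
  [0,0,-110,0],
  [0,0,-120,0],
  [0,0,-120,0],
])

```text
time_s: 41.15
position: [0.4134, -0.3032, 0.1241]
tool_rot: [[0.999, -0.042, 0.002], [-0.042, -0.999, -0.003], [0.002, 0.003, -1.0]]
ft_force: [-0.5, 0.1, -1.4]
grip_width: 0.0337
```

```bash
python3 -c "
from h import *
for Y in(.048,-.076):
  x,y,_=cw(0,Y)
  go((x,y,.12,-1.5),(x,y,.073,-1.5))
snap('wrist','w23.png')
cv2.imwrite('pics/w23b.png',cv2.resize(cv2.imread('pics/w23.png'),(800,600),interpolation=2))"
```

```text
t 41.15 tcp [ 0.4134 -0.3032  0.1241] yaw -2.39 w 0.0337 F [-0.5  0.1 -1.4]
(np.float64(0.5756478593967524), np.float64(0.06128377691393141), 0.12, -1.5) -> [146.9, -371.0, 3.5] -0.0155
(np.float64(0.5756478593967524), np.float64(0.06128377691393141), 0.073, -1.5) -> [146.8, -371.1, 50.5] -0.0155
t 41.15 tcp [ 0.4134 -0.3032  0.1241] yaw -2.39 w 0.0337 F [-0.5  0.1 -1.4]
(np.float64(0.5724242226218086), np.float64(-0.06267431344705807), 0.12, -1.5) -> [148.9, -247.0, 3.8] -0.0155
(np.float64(0.5724242226218086), np.float64(-0.06267431344705807), 0.073, -1.5) -> [148.8, -247.1, 50.8] -0.0155
```

View pics/w23b.png

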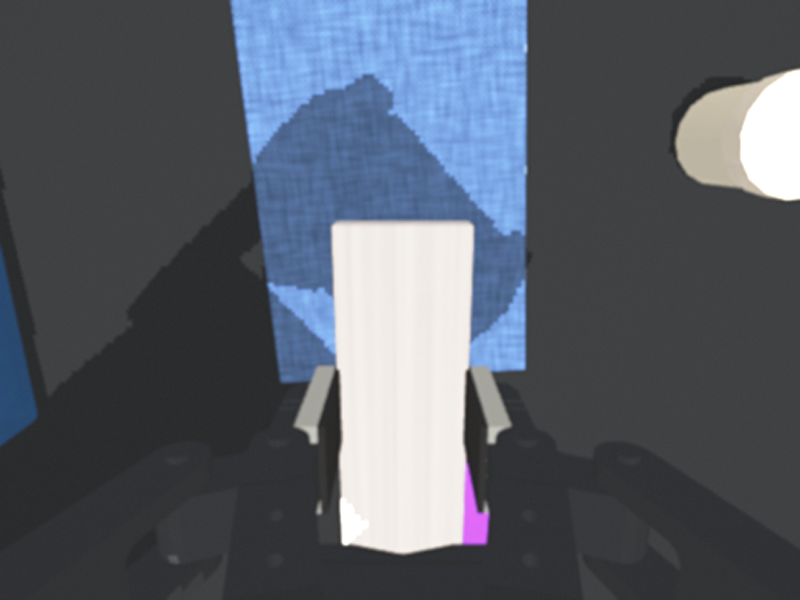

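Call:
move_arm([
  [20,-50,0,0],
  [40,-100,0,0],
  [60,-150,0,-0.015],
  [80,-200,0,-0.015],
  [100,-250,0,-0.015],
  [120,-300,0,-0.015],
  [140,-350,2,-0.015],
  [146,-371,4,-0.015],
  [146,-371,20,-0.015],
  [146,-371,38,-0.015],
  [146,-371,50,-0.015],
  [146,-371,50,-0.015],
  [146,-371,50,-0.015],
])

```text
time_s: 42.5
position: [0.5742, 0.0614, 0.0722]
tool_rot: [[1.0, -0.027, -0.001], [-0.027, -1.0, 0.0], [-0.001, -0.0, -1.0]]
ft_force: [0.4, -0.3, -0.1]
grip_width: 0.0343
```

```bash
python3 -c "
from h import *
x,y,_=cw(-.0007,.0488)
go((x,y,.0555,-1.5));snap('wrist','w24.png')
cv2.imwrite('pics/w24b.png',cv2.resize(cv2.imread('pics/w24.png'),(800,600),interpolation=2))"
```

```text
t 42.5 tcp [0.5742 0.0614 0.0722] yaw -1.57 w 0.0343 F [ 0.4 -0.3 -0.1]
(np.float64(0.5749688936400369), np.float64(0.062101704478699574), 0.0555, -1.5) -> [0.7, -0.7, 16.7] -0.0012
```

View pics/w24b.png

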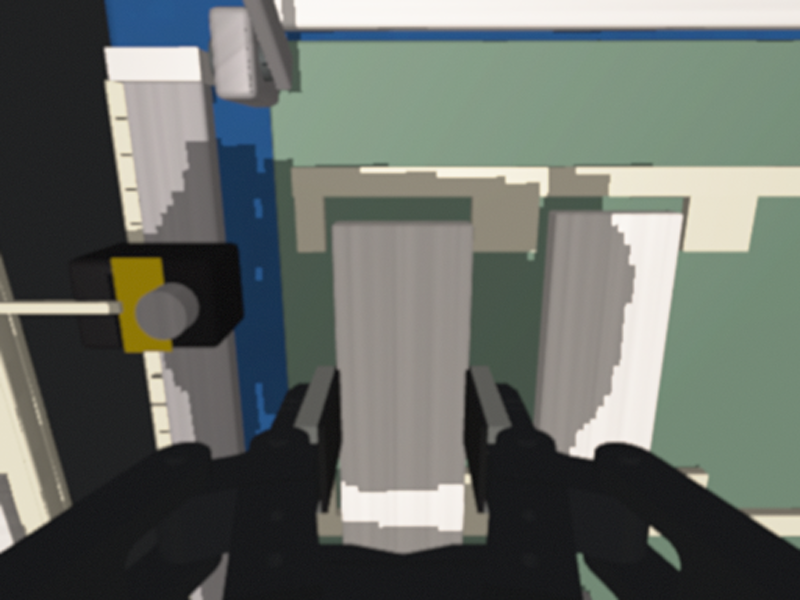

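Plate is 0.7 mm right of the pocket 2 centre; correcting while lowering.

Call:
move_arm([
  [0.7,-0.7,5,0],
  [0.7,-0.7,10,0],
  [0.7,-0.7,14,0],
  [0.7,-0.7,16,0],
  [0.7,-0.7,16.7,0],
  [0.7,-0.7,16.7,0],
])

```text
time_s: 43.15
position: [0.5751, 0.0625, 0.0559]
tool_rot: [[1.0, -0.027, 0.0], [-0.027, -1.0, -0.0], [0.0, 0.0, -1.0]]
ft_force: [-0.5, 0.3, -0.8]
grip_width: 0.034
```

Call:
move_arm([
  [0,0,0,0],
  [0,0,0,0],
  [0,0,0,0],
  [0,0,-20,0],
  [0,0,-50,0],
  [0,0,-90,0],
  [-20,0,-140,0],
  [-20,20,-150,0],
  [-20,40,-150,0],
  [-20,40,-150,0],
  [-20,40,-150,0],
], grip=0.48)

```text
time_s: 44.25
position: [0.5538, 0.0231, 0.2056]
tool_rot: [[1.0, -0.027, -0.001], [-0.027, -1.0, 0.0], [-0.001, -0.0, -1.0]]
ft_force: [-0.0, 0.5, -0.3]
grip_width: 0.0445
```

```bash
python3 -c "
from h import *
x,y,_=cw(.119,-.076)
go((x,y,.2,88.6));snap('wrist','w25.png')
cv2.imwrite('pics/w25b.png',cv2.resize(cv2.imread('pics/w25.png'),(800,600),interpolation=2))"
```

```text
t 44.25 tcp [0.5538 0.0231 0.2056] yaw -1.57 w 0.0445 F [-0.   0.5 -0.3]
(np.float64(0.6913840028875968), np.float64(-0.06576796486817357), 0.2, 88.6) -> [139.9, 85.1, 5.5] -1.5738
```

View pics/w25b.png

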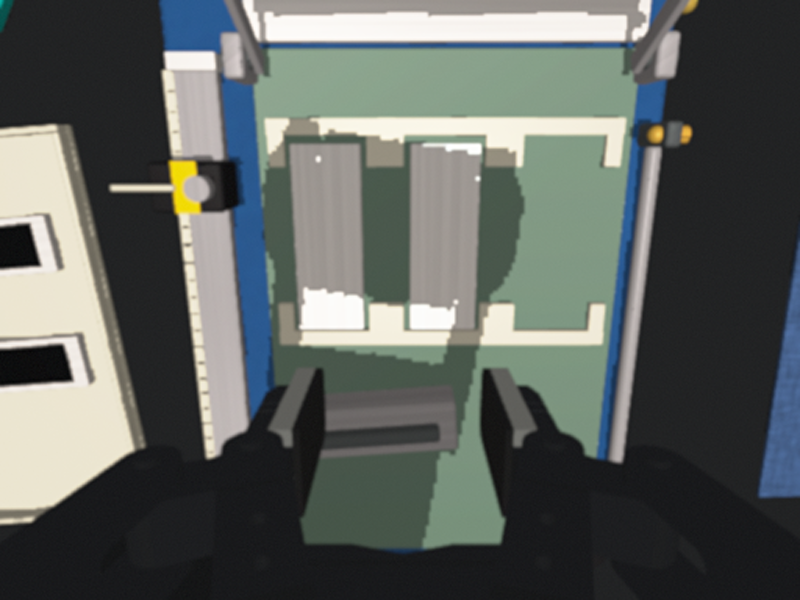

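Both blanks lie flat in pockets 2 and 1, pocket 0 is empty, and the keeper is still open. Now shutting the keeper: pinching the bar where I left it.

```bash
python3 -c "
from h import *
go((.6844,-.0640,.2,88.6))"
```

```text
t 44.3 tcp [0.5539 0.0235 0.2055] yaw -1.54 w 0.0443 F [-0.5 -0.   0.5]
(0.6844, -0.064, 0.2, 88.6) -> [132.8, 83.9, 5.3] -1.5732
```

Call:
move_arm([
  [133,84,0,-1.573],
  [133,84,0,-1.573],
  [133,84,0,-1.573],
  [133,84,0,-1.573],
  [133,84,0,-1.573],
  [133,84,0,-1.573],
  [133,84,0,-1.573],
  [133,84,0,-1.573],
  [133,84,0,-1.573],
  [133,84,0,-1.573],
  [133,84,0,-1.573],
  [133,84,0,-1.573],
  [133,84,0,-1.573],
], grip=0.65)

```text
time_s: 45.6
position: [0.6847, -0.0638, 0.2054]
tool_rot: [[0.026, 1.0, -0.001], [1.0, -0.026, 0.0], [0.0, -0.001, -1.0]]
ft_force: [-0.6, 0.4, -1.0]
grip_width: 0.0295
```

```bash
python3 -c "
from h import *
go((.6844,-.064,.1086,88.6));snap('wrist','w26.png')"
```

```text
t 45.6 tcp [ 0.6847 -0.0638  0.2054] yaw 88.51 w 0.0295 F [-0.6  0.4 -1. ]
(0.6844, -0.064, 0.1086, 88.6) -> [-0.2, -0.2, 96.8] -0.0015
```

View pics/w26.png

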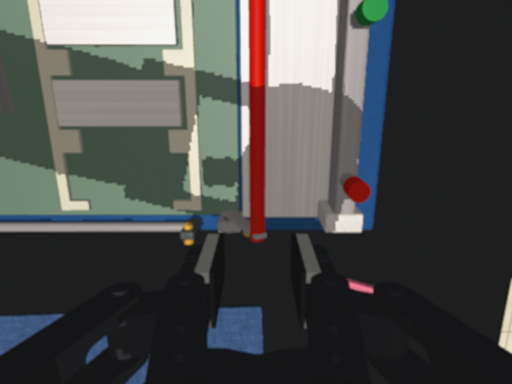

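The bar (column ~257) is midway between the fingers. Descending and pinching.

Call:
move_arm([
  [0,0,40,0],
  [0,0,70,0],
  [0,0,90,0],
  [0,0,97,0],
  [0,0,97,0],
  [0,0,97,0],
])

```text
time_s: 46.25
position: [0.6853, -0.0646, 0.1102]
tool_rot: [[0.025, 1.0, 0.002], [1.0, -0.025, -0.001], [-0.001, 0.002, -1.0]]
ft_force: [-0.3, 0.2, -0.4]
grip_width: 0.0297
```

Call:
move_arm([
  [0,0,0,0],
  [0,0,0,0],
  [0,0,0,0],
  [0,0,0,0],
  [0,0,0,0],
], grip=1.0, grip_force=40)

```text
time_s: 46.75
position: [0.6853, -0.0646, 0.1101]
tool_rot: [[0.025, 1.0, 0.003], [1.0, -0.025, -0.001], [-0.001, 0.003, -1.0]]
ft_force: [0.9, 0.3, 5.6]
grip_width: 0.0088
```

Call:
move_arm([
  [0,-7,-2.9,0],
  [0,-14,-4.8,0],
  [0,-21.5,-5.6,0],
  [0,-29,-5.2,0],
  [0,-36.4,-3.8,0],
  [0,-43.4,-1.2,0],
  [0,-50,2.4,0],
  [0,-56,6.8,0],
  [0,-61.2,12.4,0],
  [0,-65.6,18.4,0],
  [0,-69,25,0],
  [0,-71.4,32,0],
  [0,-72.8,39.4,0],
  [0,-73,44.4,0],
  [0,-73,46,0],
  [0,-73,46,0],
])

```text
time_s: 48.35
position: [0.6112, -0.0627, 0.0628]
tool_rot: [[0.025, 1.0, -0.001], [1.0, -0.025, 0.0], [0.0, -0.001, -1.0]]
ft_force: [-4.3, 0.3, 1.6]
grip_width: 0.0089
```

```bash
python3 -c "
from h import *
go();snap('wrist','w27.png')"
```

```text
t 48.35 tcp [ 0.6112 -0.0627  0.0628] yaw 88.59 w 0.0089 F [-4.3  0.3  1.6]
```

View pics/w27.png

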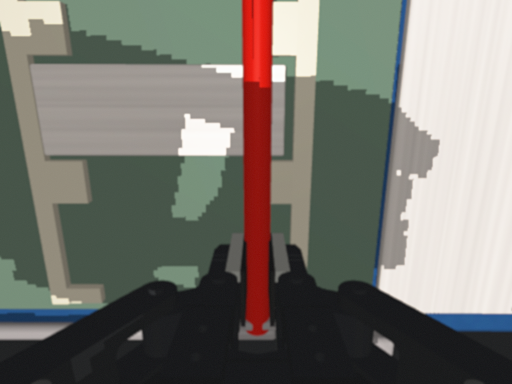

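The bar is down over the plates. Releasing, then pressing on it from above with closed fingers to make sure of the click.

Call:
move_arm([
  [0,0,0,0],
  [0,0,0,0],
  [0,0,0,0],
  [0,0,0,0],
  [0,0,-20,0],
  [0,0,-40,0],
  [0,0,-40,0],
], grip=0.65)

```text
time_s: 49.1
position: [0.613, -0.063, 0.1054]
tool_rot: [[0.024, 1.0, 0.005], [1.0, -0.024, -0.001], [-0.001, 0.005, -1.0]]
ft_force: [0.8, 0.6, -0.8]
grip_width: 0.0299
```

Call:
move_arm([
  [0,0,0,0],
  [0,0,0,0],
  [0,0,0,0],
  [0,0,0,0],
  [0,0,12,0],
  [0,0,20,0],
  [0,0,24,0],
  [0,0,26,0],
  [0,0,26,0],
], grip=1.0)

```text
time_s: 50.0
position: [0.6117, -0.0627, 0.0765]
tool_rot: [[0.024, 1.0, -0.0], [1.0, -0.024, 0.0], [0.0, -0.0, -1.0]]
ft_force: [0.4, 0.8, -0.1]
grip_width: 0.0
```

Call:
move_arm([
  [0,0,0.5,0],
  [0,0,1,0],
  [0,0,1.5,0],
  [0,0,2,0],
  [0,0,2.5,0],
  [0,0,3,0],
  [0,0,3,0],
])

```text
time_s: 50.7
position: [0.6119, -0.0628, 0.0753]
tool_rot: [[0.024, 1.0, 0.001], [1.0, -0.024, -0.001], [-0.001, 0.001, -1.0]]
ft_force: [-2.6, 1.0, 10.3]
grip_width: 0.0001
```

Bar top is at 75.3 mm and stays there under 10 N, so it is shut. Retreating for the final checks.

```bash
python3 -c "
from h import *
go((.612,-.063,.30,88.6),(.30,-.38,.30,60))"
```

```text
t 50.7 tcp [ 0.6119 -0.0628  0.0753] yaw 88.6 w 0.0001 F [-2.6  1.  10.3]
(0.612, -0.063, 0.3, 88.6) -> [-0.3, 0.4, -224.7] 0.0
(0.3, -0.38, 0.3, 60) -> [-324.8, -303.8, -225.0] 0.4992
```

Call:
move_arm([
  [0,0,-30,0],
  [0,0,-80,0],
  [0,0,-130,0],
  [0,0,-180,0],
  [0,0,-225,0],
  [-325,-304,-225,0.3],
  [-325,-304,-225,0.3],
  [-325,-304,-225,0.5],
  [-325,-304,-225,0.5],
  [-325,-304,-225,0.5],
  [-325,-304,-225,0.5],
  [-325,-304,-225,0.5],
  [-325,-304,-225,0.5],
  [-325,-304,-225,0.5],
  [-325,-304,-225,0.5],
  [-325,-304,-225,0.5],
])

```text
time_s: 52.3
position: [0.2993, -0.3805, 0.2987]
tool_rot: [[0.503, 0.865, 0.0], [0.865, -0.503, 0.0], [0.0, -0.0, -1.0]]
ft_force: [0.8, 0.9, 0.6]
grip_width: 0.0001
```

```bash
python3 -c "
from h import *
go()
snap('top','t28.png');cv2.imwrite('pics/t28b.png',cv2.resize(cv2.imread('pics/t28.png')[100:260,130:380],None,fx=3.2,fy=3.2,interpolation=2))
snap('scene','s28.png');cv2.imwrite('pics/s28b.png',cv2.resize(cv2.imread('pics/s28.png')[140:290,190:400],None,fx=3.8,fy=3.8,interpolation=2))"
```

```text
t 52.3 tcp [ 0.2993 -0.3805  0.2987] yaw 59.83 w 0.0001 F [0.8 0.9 0.6]
```

View pics/t28b.png

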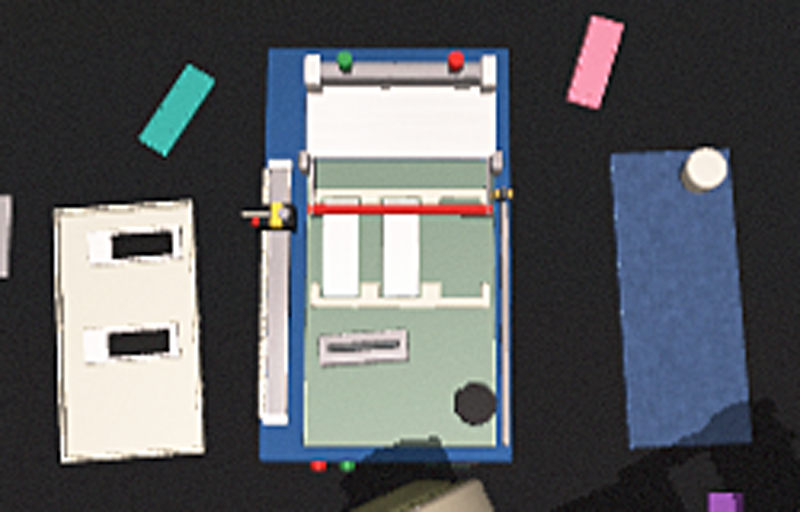

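View pics/s28b.png

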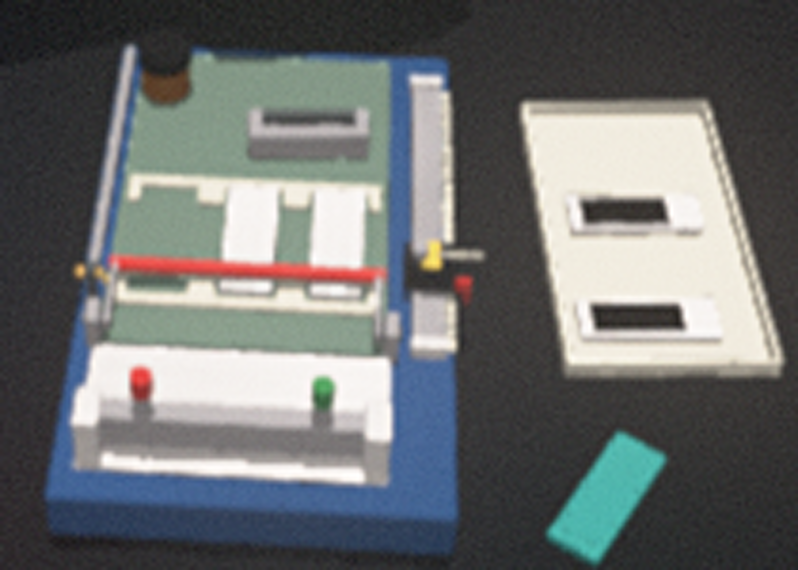

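The upper finished plate in the tray has shifted about 27 mm since I placed it (the announced knock). Checking that it is still within bounds and flat, and checking the pointer in the scene view.

```bash
python3 -c "
from h import *
T=cam('top');S=cam('scene');TR=(.5024,.2915,.0545)
tp=lambda x,y:np.array([100+y/3.2,130+x/3.2])-.35
for n,q in(('up',[(88,231),(178,225),(181,259),(91,265)]),('low',[(84,328),(177,321),(181,355),(87,363)])):
    P=np.array([ray(T,tp(*a),.012)[:2] for a in q]);print(n,P.mean(0).round(4),wc(P.mean(0),TR),np.linalg.norm(P[0]-P[1]).round(3),np.linalg.norm(P[1]-P[2]).round(3))
sp=lambda x,y:np.array([140+y/3.8,190+x/3.8])-.35
print('scene ptr',[wc(ray(S,sp(480,254),z)) for z in(.081,.0841)],'mark',wc(ray(S,sp(464,283),.057)))
print('expect ptr/mark px',[((proj(S,cw(*L))-[140,190])*3.8).round(1) for L in((.0296,.1484,.0841),(.0296,.140,.057))])
for nm,f in(('bar',.07),):
  pass
for L in((.038,.081,.07),(.038,-.109,.07)):print('bar top px',((proj(T,cw(*L))-[100,130])*3.2).round(1))
im=cv2.imread('pics/s28.png')[185:235,295:330];cv2.imwrite('pics/s28c.png',cv2.resize(im,None,fx=12,fy=12,interpolation=2))
go((.47,.25,.30,0),(.47,.18,.25,0))
"
```

```text
up [0.5938 0.2881] [ 0.0911 -0.0084] 0.097 0.038
low [0.489  0.2895] [-0.0135 -0.0013] 0.099 0.037
scene ptr [array([0.0236, 0.1498]), array([0.0265, 0.1494])] mark [0.0294 0.1408]
expect ptr/mark px [array([255.9, 477.3]), array([281.8, 461.5])]
bar top px [208.7 309.5]
bar top px [209.  493.8]
t 52.4 tcp [ 0.3004 -0.3795  0.2989] yaw 60.0 w -0.0001 F [0.4 0.1 0.6]
(0.47, 0.25, 0.3, 0) -> [630.0, -167.9, -1.0] 1.0472
(0.47, 0.18, 0.25, 0) -> [569.4, -132.9, 49.0] 1.0472
```

View pics/s28c.png

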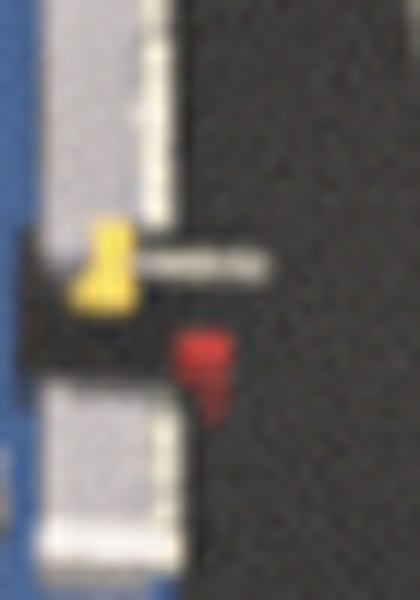

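Scene estimate of the pointer offset is about -0.7 mm. The knocked plate is at tray x +91 mm (limit 120), y -8 mm. One close look from the wrist before handing in.

Call:
move_arm([
  [0,0,-30,0.1],
  [300,-80,-40,0.6],
  [300,-80,-40,0.6],
  [300,-80,-40,0.6],
  [300,-80,-40,0.6],
  [300,-80,-40,0.6],
  [300,-80,-40,0.6],
  [570,-120,-40,1.047],
  [570,-120,-40,1.047],
  [570,-120,-40,1.047],
  [570,-120,-40,1.047],
  [570,-120,-40,1.047],
  [570,-120,-40,1.047],
  [570,-120,-40,1.047],
  [570,-120,-40,1.047],
  [570,-120,-40,1.047],
])

```text
time_s: 54.0
position: [0.4808, 0.1745, 0.3387]
tool_rot: [[1.0, 0.002, -0.0], [0.002, -1.0, -0.0], [-0.0, 0.0, -1.0]]
ft_force: [-0.3, -0.3, 0.2]
grip_width: 0.0002
```

```bash
python3 -c "
from h import *
go();snap('wrist','w29.png')
cv2.imwrite('pics/w29b.png',cv2.resize(cv2.imread('pics/w29.png'),(800,600),interpolation=2))"
```

```text
t 54.0 tcp [0.4808 0.1745 0.3387] yaw 0.12 w 0.0002 F [-0.3 -0.3  0.2]
```

View pics/w29b.png

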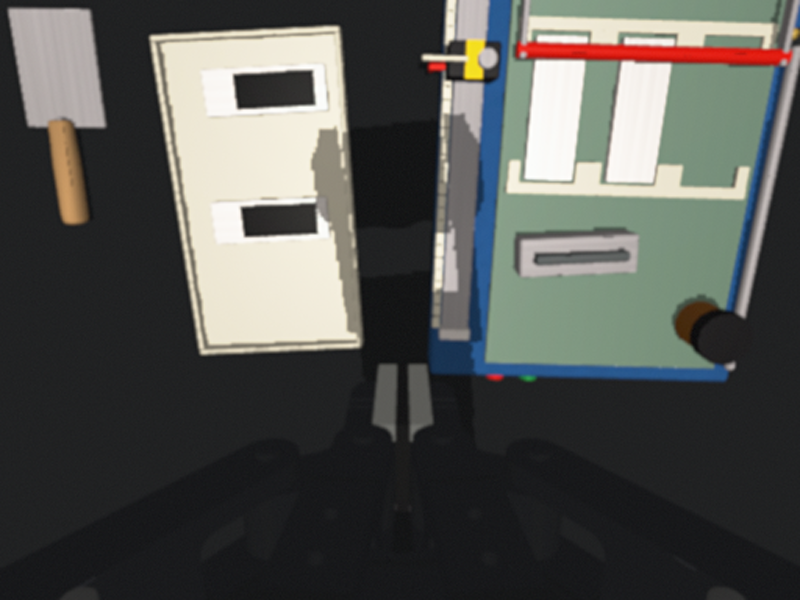

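The plates lie flat at (264,91) and (268,220), film up inside the tray. The two blanks sit in pockets under the red bar, and the pointer is over the clip at about (430,60). The arm is clear, so I'm handing in.

```bash
python3 -c "
from h import *
print(env.close_job())"
```

```text
the job is handed in; nothing more can be done
None
```

The changeover is finished and I handed the job in at about 54 s. No verdict was reported.

- **Finished plates:** there were two. I swung the keeper open to about 2.05 rad and laid both in the drying tray, film up. One was later knocked about 27 mm while the arm was elsewhere. It still lies flat at tray x +91 mm, y −8 mm, inside the limits, so I left it.
- **Blanks:** there were two on the mat. One lies flat in pocket 1 and one in pocket 2. Pocket 0 is empty.
- **Keeper:** shut. The top of the bar measured 75.3 mm above the bench and held there under 10 N, and the top view shows it at its shut position.
- **Stroke stop:** I pushed it forward only, until the pointer stood over the clip. The three cameras disagree slightly on its offset from the clip's middle: wrist −1 mm, top +0.8 mm, scene about −0.7 mm. All are within the 4 mm allowed.
- **Bystanders:** the amber and white mat jars, the applicator and the look-alike plates look unmoved in the last pictures. I did not measure any of them or check the side jar, tape and spatula individually, but the arm never worked near those three.

One slip: I mistyped a sign in one transit move, which put the arm 30 mm off at 125 mm height. Nothing was touched, and I corrected it before going down.

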